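Dip the stripped window-regulator parts in the crank-lowered cleaning tank

TASK

Lay every regulator part that is on the bench in the raised basket of the dip tank, then take hold of the crank's loose grip sleeve and, keeping hold of it, wind the crank clockwise (seen from above) to its stop so that the basket is fully down. When nothing stands above the rim, swing the lid fully shut; leave the mug, spray can and wrench where they are.

Things in the scene. Friction and masses are not known exactly. Their poses are not given: they have to be found in the camera images.
- tank: Fixed grey open dip tank, 250 mm (x) by 230 mm (y) outside, walls 6 mm, rim 120 mm above the bench; origin under its middle on the bench, z up. A gearbox block (110 by 90 mm, 125 mm high) stands against its -y side and carries the crank. The lid is hinged along its +y rim. Its place and yaw (within about 0.2 rad) vary.
- basket_floor (a point): Middle of the inner floor of the steel basket in the tank; axes as the tank's. The floor is 220 mm (x) by 205 mm (y) inside its own 20 mm high walls. With the crank at 0 the floor stands 105 mm above the bench, so that parts lying on it stand above the tank's rim; it sinks 60 mm, evenly with the crank, over the two turns, and stays where it is left.
- crank (a joint): Angle of the crank in rad, growing clockwise seen from above about a vertical axis through point crank_axis; 0 = start of travel with the sleeve towards the tank's -y, hard stop at 12.57 (two turns) = basket fully down. Starts between 0 and 1.5. Turning it takes about 5 to 7 N at the sleeve; it stays where it is left. Wind it only while its sleeve is held between the fingers.
- crank_axis (a point): Point on the crank's vertical axis, 130 mm above the bench, 180 mm from the tank's middle towards the tank's -y. The flat crank arm is 3 to 13 mm above it (hub 32 mm across, to 20 mm above it).
- sleeve_mid (a point): Middle of the crank's black upright grip sleeve: a cylinder 26 mm across and 66 mm tall, 55 mm from the crank's axis, spinning freely on its vertical pin (so its own x and y axes mean nothing); its top is 212 mm above the bench, its foot rests on the crank arm. A steel cap 18 mm across tops it.
- sleeve: The same grip sleeve; origin at the middle of its foot, 33 mm below point sleeve_mid.
- lid (a joint): Opening angle of the lid in rad: 0 = shut on the rim, stop at 1.95. Starts open, leaning outward, at 1.75 to 1.9 and stays at any angle (stiff hinge: about 3 to 7 N at the free edge moves it).
- lid_hinge (a point): Middle of the lid's hinge line, which runs along the tank's x axis on its +y rim, 121 mm above the bench. The lid is a plate 250 mm along the hinge, 6 mm thick and 235 mm deep; shut, its top is 127 mm above the bench. It can be pushed shut from its outer face.
- lid_edge (a point): Middle of the lid's free edge on its outer face, 234 mm from the hinge line; shut, it lies above the tank's -y wall.
- rail: Black U-shaped guide rail, open upward, 170 mm (x) by 40 mm (y) by 26 mm high; origin at the middle of its underside, z up when flat. 0.25 kg. May be absent.
- motor: Window motor, 150 mm long (x), 0.45 kg: a round black gear housing (60 mm across, 28 mm high, a 10 mm stub on top, its centre at x = -45 mm) with an aluminium motor can (36 mm across, axis 18 mm above the underside) that lies along x from x = -22 to 75 mm. Origin at the middle of the length, at the level of the underside. Best gripped across the can near the origin, at x = 0 to 25 mm. May be absent.
- carrier: Tan moulded glass carrier, 80 mm (x) by 46 mm (y), stepped: 12 mm high at its ends, 34 mm high over the middle 56 mm; origin at the middle of its underside, z up. 0.14 kg. May be absent.
- drum: White grooved cable drum, 50 mm across and 30 mm high, lying flat; origin at the middle of its underside, z up. 0.15 kg. May be absent.
- block: Aluminium clamp block with a dark slot across its top, 48 mm (x) by 36 mm (y) by 28 mm high; origin at the middle of its underside, z up. 0.16 kg. May be absent.
- spray_can: Bystander: spray can 60 mm across, 170 mm high; origin under its middle.
- wrench: Bystander: steel wrench lying on the bench; origin under its middle.
- mug: Bystander: blue mug, 80 mm across, 90 mm high; origin under its middle.

How it is judged (in metres and radians):
On the way, in this order (a step that is already met when the one before it is completed fails the run):
1. every part present lies in the basket, released and at rest, while the basket is still raised and the lid open (x of rail in the frame of basket_floor between -0.112 and 0.112 m and y of rail in the frame of basket_floor between -0.105 and 0.105 m and z of rail in the frame of basket_floor between -0.01 and 0.05 m and linear speed of each of rail, motor, carrier, drum, block below 0.05 m/s and contact force between the fingers and rail below 0.1 N and x of motor in the frame of basket_floor between -0.112 and 0.112 m and y of motor in the frame of basket_floor between -0.105 and 0.105 m and z of motor in the frame of basket_floor between -0.01 and 0.05 m and contact force between the fingers and motor below 0.1 N and x of carrier in the frame of basket_floor between -0.112 and 0.112 m and y of carrier in the frame of basket_floor between -0.105 and 0.105 m and z of carrier in the frame of basket_floor between -0.01 and 0.05 m and contact force between the fingers and carrier below 0.1 N and x of drum in the frame of basket_floor between -0.112 and 0.112 m and y of drum in the frame of basket_floor between -0.105 and 0.105 m and z of drum in the frame of basket_floor between -0.01 and 0.05 m and contact force between the fingers and drum below 0.1 N and x of block in the frame of basket_floor between -0.112 and 0.112 m and y of block in the frame of basket_floor between -0.105 and 0.105 m and z of block in the frame of basket_floor between -0.01 and 0.05 m and contact force between the fingers and block below 0.1 N and value of joint crank below 2.5 rad and value of joint lid above 0.5 rad), for 0.3 s.
2. the crank is past half its travel with its sleeve held between the fingers (value of joint crank above 6.3 rad and contact force between the fingers and sleeve above 1 N and horizontal distance between the grasp point and sleeve_mid below 0.02 m), for 0.1 s.
3. the crank is at its stop (over 12.2 rad) with its sleeve held between the fingers (value of joint crank above 12.2 rad and contact force between the fingers and sleeve above 1 N and horizontal distance between the grasp point and sleeve_mid below 0.02 m), for 0.2 s.
4. the lid is shut (value of joint lid below 0.05 rad), for 0.2 s.
At the end, for the whole second after the job is handed in: The crank is within about 0.45 rad of its stop, the lid is shut to within 0.05 rad, and every part present lies at rest in the lowered basket, its origin within the basket's walls and less than 50 mm above its floor (value of joint crank above 12.1 rad and value of joint lid below 0.05 rad and x of rail in the frame of basket_floor between -0.112 and 0.112 m and y of rail in the frame of basket_floor between -0.105 and 0.105 m and z of rail in the frame of basket_floor between -0.01 and 0.05 m and linear speed of each of rail, motor, carrier, drum, block below 0.05 m/s and x of motor in the frame of basket_floor between -0.112 and 0.112 m and y of motor in the frame of basket_floor between -0.105 and 0.105 m and z of motor in the frame of basket_floor between -0.01 and 0.05 m and x of carrier in the frame of basket_floor between -0.112 and 0.112 m and y of carrier in the frame of basket_floor between -0.105 and 0.105 m and z of carrier in the frame of basket_floor between -0.01 and 0.05 m and x of drum in the frame of basket_floor between -0.112 and 0.112 m and y of drum in the frame of basket_floor between -0.105 and 0.105 m and z of drum in the frame of basket_floor between -0.01 and 0.05 m and x of block in the frame of basket_floor between -0.112 and 0.112 m and y of block in the frame of basket_floor between -0.105 and 0.105 m and z of block in the frame of basket_floor between -0.01 and 0.05 m); the robot touches nothing.
It fails at once if the crank is wound on (between 2.3 and 12.2 rad) while its sleeve is not held (the grasp point over 50 mm from the sleeve's middle) (value of joint crank between 2.3 and 12.2 rad and velocity of joint crank above 0.3 rad/s and distance between the grasp point and sleeve_mid above 0.05 m).
It fails at once if the spray can is moved by over 30 mm (distance of spray_can from where it was at the start of the episode above 0.03 m).
It fails at once if the wrench is moved by over 30 mm (distance of wrench from where it was at the start of the episode above 0.03 m).
It fails at once if the mug is moved by over 30 mm (distance of mug from where it was at the start of the episode above 0.03 m).
Of rail, motor, carrier, drum, block only 3 to 5 are there at a start; the rules pass over those that are not, and their reading is None.
At some moment in a run one of rail, motor, carrier, drum, block may be knocked a few centimetres aside while the robot is not near it.
Once in a run the grip may slacken for a moment while it holds something.
It also fails if it takes over 210 s, if anything falls off the work surface, if the arm or the gripper's body presses on something with over 40 N, if the wrist force passes 120 N, or if a joint passes its speed limit or range.

ROBOT

A 6-joint arm with a two-finger parallel gripper is mounted at the origin on the work surface. World frame = base frame: x ahead of the robot, y to its left, z up, the work surface at z = 0. Lengths are in mm, angles in rad, forces in N, time in s.
With the tool pointing down it reaches from about 400 to 925 mm from the base axis. Payload 12.5 kg.
Tool frame: the origin (TCP) lies at the very end of the fingers, on their centre line; the grasp point (between the pads) lies 19 mm behind it (env.grasp_offset is the distance from the TCP to the grasp point, in mm); z points along the fingers, y is the direction in which the jaws open and shut (so a half turn about z gives the same grasp; the last joint's range is limited). The gripper opens to 95 mm and grips with 3 to 60 N. Pads are 20 mm wide; open, the fingers measure 119 mm over their backs; the gripper's body (75 mm by 180 mm) begins 59 mm behind the grasp point.
Start: joints at [-1.22, 0.491, 1.559, -0, 1.092, -0.106], TCP at [275.698, -560.925, 214.661] pointing down, gripper open.
Joint ranges: [-3.1, 3.1], [-0.84, 2.19], [0.05, 2.79], [-1.13, 4.28], [0.06, 2.93], [-2.69, 2.69]. Speed limits (rad/s): [2.22, 2.22, 2.79, 3.14, 3.14, 3.14].

INTERFACE

Orientations are given as [roll, pitch, yaw] about the fixed x, y, z axes, in that order (R = Rz(yaw) Ry(pitch) Rx(roll)).
In Python, from cell import env gives the robot as it stands. The module is installed in compiled form; this text tells all that it offers.
- The arm moves only by the shell command python3 -m pendant 'ROWS'. ROWS is JSON, one flat list of numbers, 5 for each row, row after row: the shift along the tool's x, y, z as a fraction of full scale, then the turn about the tool's z as a fraction of full scale, then the gripper's target within -1 to 1 (shut at 1, half-way at 0, fully open at -1). In form: [x, y, z, turn, grip, x, y, z, turn, grip, ...]. A call has 1 to 10 rows; each row shifts and turns the commanded pose from where the row before left it, along the tool's axes as they then stand; what a row does not reach is not made up. Full scale, the value 1, is 0.4 m for a shift and 180 degrees for a turn. A row lasts 1/8 s, in which the tool goes at most 62.5 mm and 10.7 degrees, less where a joint would pass 70% of its speed; a pose out of reach is approached as far as the arm can. A call with a number of a shift or a turn outside -1 to 1 is refused whole. A call with a gripper value outside its range is refused whole. The fingers move at their own pace and stop on an object; the grip force is fixed at half the most. Time passes only in rows, so rows that do not move let the fingers close. It gives the time, the measured TCP pose, the force and the opening at its end, in the units of the state.
- env.state(): the state, without advancing time (a new reading comes with each control period).
- env.read_camera(name): name is "scene" or "top"; returns the picture (480x640x3 uint8, red, green, blue); there is no depth.
- env.camera_model(name): a dict with "fx", "fy", "cx", "cy" (pixels), "k1" (the pictures are not rectified: a ray, as slopes to the right and down, at radius r is drawn at 1 + k1 r^2 times it, then the intrinsics apply), "view" (4x4, takes a point from world to camera coordinates). Camera axes: x right, y down, z forward; pixel columns grow to the right and rows downward; lengths in mm; the calibration is good to about 2 mm. A picture is of the moment at which its call begins. camera_model takes no time and is no camera call.
- env.job_done(): hands the job in, once; it reports no verdict.
Trained networks look in the newest picture that a camera, given by its name, has taken for a name from the list of things; names that differ only in an ending like _2 or _b are one class to them, and where a whole thing is asked for, a point or a joint stands for the part that bears it (a point fixed in the world has none). Each returns a list of dicts, best first, with "confidence" (0 to 1); they miss things now and then, are a little off and sometimes report something else, mostly with a low value. They report only what shows in the picture. A call takes as long as a camera call.
- env.masks_of(thing, camera): "region" (480x640 bool, what is visible of it).
- env.landmark_of(thing, camera): "xyz" ([x, y, z] in mm, in world coordinates, good to about 4 mm: a listed point, or the origin of a listed thing).
The state is a dict: "t": time; "joints": joint angles; "qvel": joint speeds; "tau": joint torques, N m; "eef_pos": TCP position; "tcp_rot": TCP orientation; "ft_force": force on the tool from outside, world axes, zero at the start; "moment": the same for the moment, N m; "opening": opening from 0.0 (shut) to 1.0 (fully open).
Only numpy, scipy, OpenCV 4.12 (cv2) and the standard library are available. Lean on these libraries where they do the work, as an engineer would, in place of code of your own. Each camera call takes 0.05 s, during which the arm holds its last target.

## Working session

There is one attempt and no reset: what is moved stays moved. The work goes in short steps, Python scripts to look and compute and a shell command to move; the robot and the scene stay as the last step left them, time stands still between calls to the robot, and variables do not carry over. Pictures are saved under pics/ and viewed, and the job is handed in when it is done.

```bash
mkdir -p pics; ls; python3 - <<'E'
from cell import env
import cv2
print(env.state(), env.grasp_offset)
for c in("scene","top"):
    im=env.read_camera(c); cv2.imwrite(f"pics/{c}0.png",im[:,:,::-1])
    m=env.camera_model(c); print({k:(v if k!='view' else None) for k,v in m.items()}); print(m['view'])
for n in ["tank","basket_floor","crank_axis","sleeve_mid","lid_hinge","lid_edge","rail","motor","carrier","drum","block","spray_can","wrench","mug"]:
    for c in("scene","top"):
        r=env.landmark_of(n,c); print(n,c,[( [round(float(v)) for v in d['xyz']],round(d['confidence'],2)) for d in r[:3]])
E
```

```text
pics
{'t': 0.0, 'joints': array([-1.21962761e+00,  4.91546112e-01,  1.55945787e+00, -2.82317842e-05,
        1.09166177e+00, -1.05588876e-01]), 'qvel': array([-0.00111017, -0.00013362, -0.00013512,  0.0016475 ,  0.00049693,
       -0.00142662]), 'tau': array([-2.37888584e-03, -6.12646222e+01, -2.58187634e+01,  6.91224751e-02,
        4.82069829e-02, -1.82849512e-04]), 'eef_pos': array([ 275.58812137, -560.6939355 ,  214.06719463]), 'tcp_rot': array([-3.14052289e+00, -8.81973037e-05,  4.56770574e-01]), 'ft_force': array([ 0.77674424,  0.1158341 , -0.88522814]), 'moment': array([-0.00562185, -0.00913762, -0.02299689]), 'opening': 1.0005167108334923} 18.8
{'fx': 459.3080529956707, 'fy': 459.3080529956707, 'cx': 323.17041255909595, 'cy': 247.07860831102408, 'k1': -0.070767830633467, 'view': None}
[[ 4.14242691e-01  9.10046173e-01  1.47971773e-02 -2.07965826e+02]
 [ 7.57171562e-01 -3.35543124e-01 -5.60448069e-01 -4.25010456e+02]
 [-5.05068529e-01  2.43365518e-01 -8.28057369e-01  1.34371472e+03]
 [ 0.00000000e+00  0.00000000e+00  0.00000000e+00  1.00000000e+00]]
{'fx': 492.52861680022943, 
[... 1002 characters left out ...]
-347, -3], 0.37)]
rail scene [([477, -157, 3], 0.83)]
rail top [([478, -159, 0], 0.6)]
motor scene [([494, -244, -1], 0.66)]
motor top [([495, -252, 2], 0.55), ([660, -135, 3], 0.39)]
carrier scene []
carrier top [([587, 346, 349], 0.48)]
drum scene []
drum top [([484, -349, 1], 0.84)]
block scene [([658, -137, -1], 0.55), ([512, -52, 180], 0.45)]
block top [([662, -134, 3], 0.83)]
spray_can scene [([806, 32, 0], 0.74), ([514, -54, 178], 0.45)]
spray_can top [([808, 31, 4], 0.82)]
wrench scene [([706, -368, 3], 0.76)]
wrench top [([707, -372, 2], 0.95), ([564, 173, 0], 0.53), ([659, -134, 3], 0.53)]
mug scene [([774, -163, -1], 0.81), ([492, -248, 0], 0.53)]
mug top [([773, -165, -4], 0.81)]
```

View pics/scene0.png

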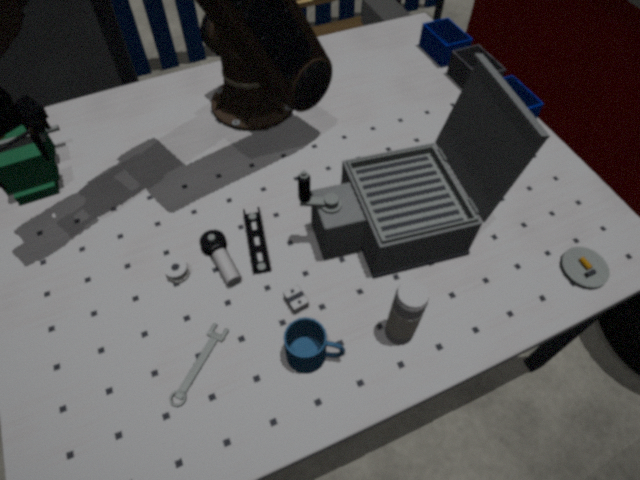

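View pics/top0.png

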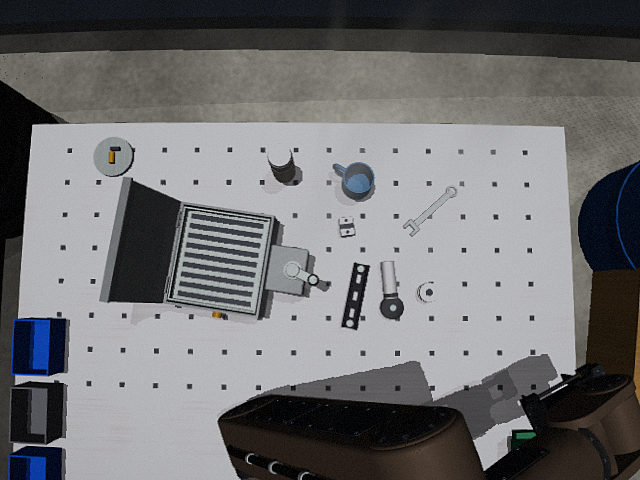

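```bash
python3 - <<'E'
import cv2
a=cv2.imread("pics/top0.png")
c=cv2.resize(a[190:340,160:460],None,fx=2.6,fy=2.6,interpolation=cv2.INTER_CUBIC)
cv2.imwrite("pics/c1.png",c)
E
```

```text
(no output)
```

View pics/c1.png

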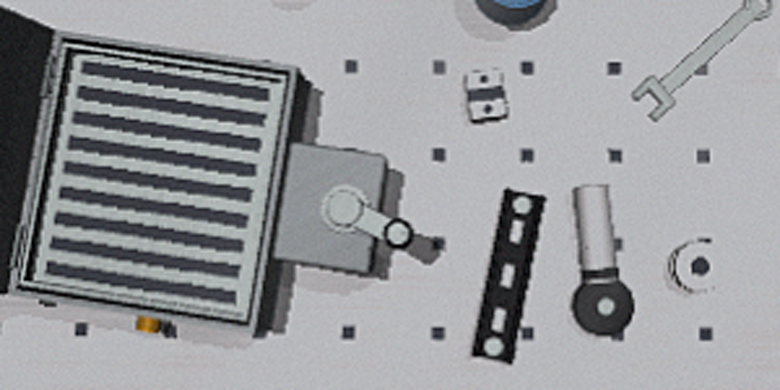

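```bash
cat > h.py <<'E'
from cell import env
import numpy as np, cv2
def ray(cam,uv,z):
    m=env.camera_model(cam); V=np.array(m['view']); uv=np.asarray(uv,float).reshape(-1,2)
    d=np.c_[(uv[:,0]-m['cx'])/m['fx'],(uv[:,1]-m['cy'])/m['fy']]; s=d.copy()
    for _ in range(20): s=d/(1+m['k1']*(s**2).sum(1,keepdims=True))
    R=V[:3,:3]; o=-R.T@V[:3,3]; w=np.c_[s,np.ones(len(s))]@R
    t=(z-o[2])/w[:,2]; return o+w*t[:,None]
def rect(thing,cam,z):
    r=env.masks_of(thing,cam)
    if not r: return None
    g=r[0]['region']; v,u=np.nonzero(g); P=ray(cam,np.c_[u,v],z)[:,:2].astype(np.float32)
    c,(w,h),a=cv2.minAreaRect(P)
    if w<h: w,h,a=h,w,a+90
    a=(a+90)%180-90
    return dict(conf=round(r[0]['confidence'],2),c=np.round(c,1),size=(round(w),round(h)),yaw=round(np.radians(a),3),mean=np.round(P.mean(0),1),n=len(u))
T0=np.array([566.,173.]); TY=-0.148
def tank(x,y,T=T0,a=None):
    a=TY if a is None else a
    return T+np.array([x*np.cos(a)-y*np.sin(a),x*np.sin(a)+y*np.cos(a)])
def go(x,y,z,yaw=None):
    "shift (tool axes, fraction) to TCP x,y,z at present yaw; and turn"
    s=env.state(); p=s['eef_pos']; w=s['tcp_rot'][2]
    c,n=np.cos(w),np.sin(w); dx,dy=x-p[0],y-p[1]
    f=lambda v:round(v/400,4)
    print('now',np.round(p,1),'yaw',round(w,3),'F',np.round(s['ft_force'],1),'op',round(s['opening']*95,1),'t',round(s['t'],1))
    print('shift',f(c*dx+n*dy),f(n*dx-c*dy),f(p[2]-z),'rows>=',round(np.hypot(np.hypot(dx,dy),p[2]-z)/62.5,1))
    if yaw is not None:
        e=(yaw-w+np.pi)%(2*np.pi)-np.pi; print('turn',round(-e/np.pi,4),'rows',round(abs(e)/np.radians(10.7),1))
E
python3 - <<'E'
from h import *
env.read_camera('top')
for n,z in (('rail',22),('motor',18),('drum',25),('block',26)): print(n,rect(n,'top',z))
for k in range(2):
  for c in ('top','scene'):
    env.read_camera(c)
    for n in ('rail','motor','drum','block','tank','lid_hinge','crank_axis'):
        r=env.landmark_of(n,c); print(n,c,[(np.round(d['xyz'],1),round(d['confidence'],2)) for d in r[:1]])
E
```

```text
rail {'conf': 0.79, 'c': array([ 477.5, -158.6]), 'size': (169, 42), 'yaw': np.float64(-0.188), 'mean': array([ 476.2, -158.9], dtype=float32), 'n': 1029}
motor {'conf': 0.76, 'c': array([ 494.4, -252.4]), 'size': (152, 65), 'yaw': np.float64(-0.009), 'mean': array([ 485.9, -249.4], dtype=float32), 'n': 995}
drum {'conf': 0.85, 'c': array([ 487.9, -347.2]), 'size': (55, 46), 'yaw': np.float64(-1.57), 'mean': array([ 488.2, -348.2], dtype=float32), 'n': 328}
block {'conf': 0.64, 'c': array([ 657.4, -137.3]), 'size': (52, 40), 'yaw': np.float64(0.139), 'mean': array([ 657.5, -137.4], dtype=float32), 'n': 288}
rail top [(array([ 477.8, -161.1,   -0.8]), 0.91)]
motor top [(array([ 496.5, -250.7,    0.6]), 0.82)]
drum top [(array([587.9, 345.2, 348.6]), 0.69)]
block top [(array([ 657. , -136.3,    1.6]), 0.71)]
tank top [(array([562.2, 174.6,  -0.6]), 0.58)]
lid_hinge top [(array([579.8, 286.4, 116.7]), 0.58)]
crank_axis top [(array([537.2,   5.2, 127.3]), 0.68)]
rail scene [(array([ 478.7, -160.5,    2.8]), 0.67)]
motor scene [(array([ 492.5, -247. ,   -0.5]), 0.91)]
drum scene [(array([
[... 294 characters left out ...]
.762e+02, -1.619e+02,  1.000e-01]), 0.65)]
motor top [(array([ 491.1, -249.9,    2.3]), 0.78)]
drum top [(array([ 486.3, -346.3,    2.5]), 0.86)]
block top [(array([ 658.5, -135.6,    3.5]), 0.65)]
tank top [(array([564.9, 171.7,   2.8]), 0.91)]
lid_hinge top []
crank_axis top [(array([537.2,   2.5, 129.9]), 0.82)]
rail scene [(array([ 481.3, -162. ,    3.7]), 0.89)]
motor scene [(array([ 491.7, -244.6,    2.3]), 0.72)]
drum scene [(array([ 488.8, -349.2,    1.9]), 0.59)]
block scene [(array([509.3, -54. , 179.5]), 0.69)]
tank scene [(array([568. , 172.9,  -2.5]), 0.72)]
lid_hinge scene [(array([582.3, 286.6, 120.9]), 0.89)]
crank_axis scene [(array([5.400e+02, 3.000e-01, 1.298e+02]), 0.78)]
```

```bash
python3 -m pendant '[0,0,0,0.048,-0.6,0,0,0,0.048,-0.6,0,0,0,0.048,-0.6,0,0,0,0.049,-0.6,0,0,0,0,-0.6]'; python3 - <<'E'
from h import *
go(488,-347.5,150,-0.148)
for x,z in ((0,0),):
    a=ray('top',[(387.3,261.2)],18)[0]; b=ray('top',[(393.1,308.1)],36)[0]; print(a,b,np.arctan2(a[1]-b[1],a[0]-b[0]))
E
```

```text
t: 3.98
eef_pos: [275.7, -560.9, 214.7]
tcp_rot: [3.141, -0.0, -0.149]
ft_force: [-0.6, -0.2, -0.4]
opening: 0.799
now [ 275.7 -560.9  214.7] yaw -0.149 F [-0.6 -0.2 -0.4] op 75.9 t 4.0
shift 0.4459 -0.6062 0.1617 rows>= 4.9
turn -0.0002 rows 0.0
[ 567.38078644 -244.52279903   18.        ] [ 446.78515648 -256.00043573   36.        ] 0.09488874744892059
```

```bash
python3 -m pendant '[0.0743,-0.101,0.027,0,-0.6,0.0743,-0.101,0.027,0,-0.6,0.0743,-0.101,0.027,0,-0.6,0.0743,-0.101,0.027,0,-0.6,0.0743,-0.101,0.027,0,-0.6,0.0743,-0.101,0.027,0,-0.6,0,0,0,0,-0.6]'; python3 - <<'E'
from h import *
go(488,-347.5,7,-0.148)
im=env.read_camera('scene'); cv2.imwrite('pics/s1.png',im[:,:,::-1]); r=env.landmark_of('drum','scene'); print(r[:1])
E
```

```text
t: 4.85
eef_pos: [489.8, -345.3, 149.1]
tcp_rot: [-3.141, 0.001, -0.142]
ft_force: [-0.2, 0.6, -0.6]
opening: 0.804
now [ 489.8 -345.3  149.1] yaw -0.142 F [-0.2  0.6 -0.6] op 76.4 t 4.8
shift -0.0036 0.0061 0.3552 rows>= 2.3
turn 0.0019 rows 0.0
[{'xyz': [489.8, -345.7, 2.9], 'confidence': 0.85}]
```

View pics/s1.png

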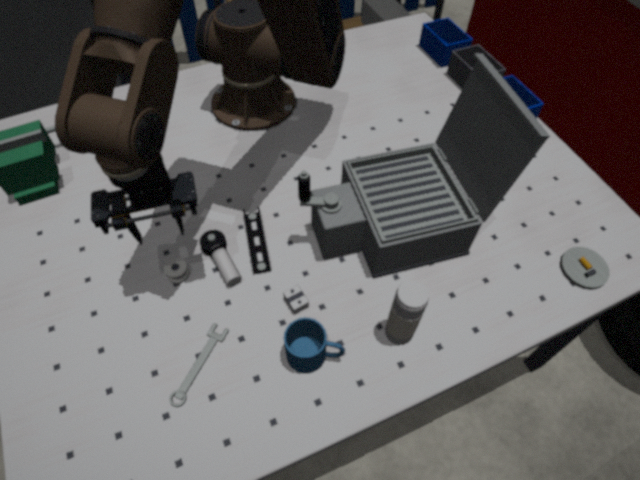

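The gripper stands over the drum (177,270); the other parts haven't moved. Going down to grip.

```bash
python3 -m pendant '[0,0.002,0.12,0,-0.6,0,0.002,0.12,0,-0.6,0,0,0.08,0,-0.6,0,0,0.034,0,-0.6,0,0,0,0,-0.6,0,0,0,0,1,0,0,0,0,1,0,0,0,0,1,0,0,0,0,1,0,0,0,0,1]'
```

```text
t: 6.2
eef_pos: [488.1, -349.5, 8.9]
tcp_rot: [3.141, -0.001, -0.149]
ft_force: [-1.3, 1.9, 6.4]
opening: 0.52
```

```bash
python3 -m pendant '[0,0,-0.1,0,1,0,0,-0.12,0,1,0,0,-0.12,0,1,0,0,-0.12,0,1,0,0,-0.1,0,1,0,0,0,0,1]'; python3 - <<'E'
from h import *
p=tank(-80,20); print(p); go(p[0],p[1],230,-0.148)
E
```

```text
t: 6.95
eef_pos: [488.6, -349.9, 235.1]
tcp_rot: [3.139, -0.004, -0.149]
ft_force: [-0.4, -0.9, -1.7]
opening: 0.525
[489.82376774 204.57818295]
now [ 488.6 -349.9  235.1] yaw -0.149 F [-0.4 -0.9 -1.7] op 49.9 t 7.0
shift -0.2032 -1.3711 0.0128 rows>= 8.9
turn -0.0004 rows 0.0
```

```bash
python3 -m pendant '[-0.0203,-0.1371,-0.04,0,1,-0.0203,-0.1371,-0.02,0,1,-0.0203,-0.1371,0,0,1,-0.0203,-0.1371,0,0,1,-0.0203,-0.1371,0,0,1,-0.0203,-0.1371,0,0,1,-0.0203,-0.1371,0,0,1,-0.0203,-0.1371,0.02,0,1,-0.0203,-0.1371,0.05,0,1,-0.0203,-0.1371,0.05,0,1]'; python3 -m pendant '[0,0,0,0,1,0,0,0,0,1]'; python3 - <<'E'
from h import *
p=tank(-80,20); go(p[0],p[1],112,-0.148)
im=env.read_camera('scene'); cv2.imwrite('pics/s2.png',im[:,:,::-1])
im=env.read_camera('top'); cv2.imwrite('pics/t2.png',im[:,:,::-1])
E
```

```text
t: 8.2
eef_pos: [488.5, 206.7, 206.4]
tcp_rot: [3.141, 0.001, -0.149]
ft_force: [1.2, 0.0, -2.2]
opening: 0.519
t: 8.45
eef_pos: [488.8, 204.8, 207.2]
tcp_rot: [3.141, 0.002, -0.149]
ft_force: [-0.5, 0.1, -0.8]
opening: 0.52
now [488.8 204.8 207.2] yaw -0.149 F [-0.5  0.1 -0.8] op 49.4 t 8.4
shift 0.0025 0.0001 0.2381 rows>= 1.5
turn -0.0002 rows 0.0
```

View pics/s2.png

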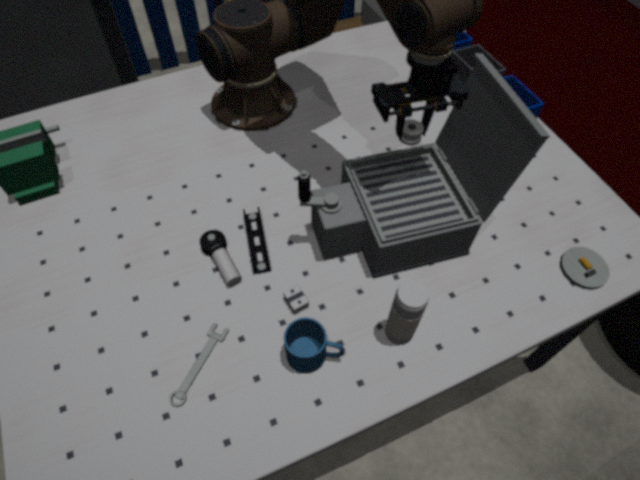

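View pics/t2.png

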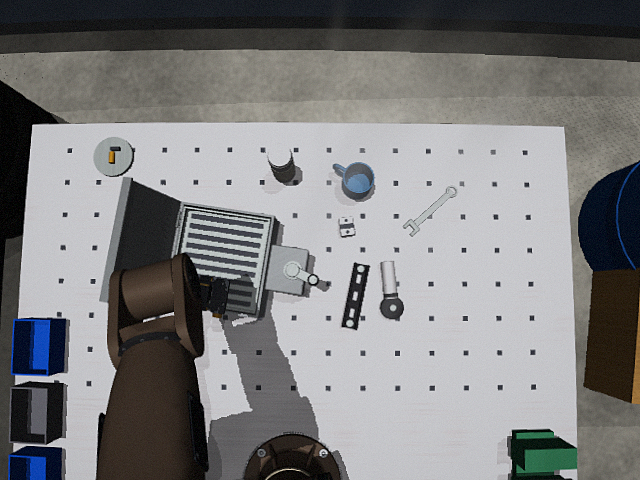

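```bash
python3 - <<'E'
from h import *
print(env.state()['joints'])
for z in (300,400,500): print(np.round(ray('top',[(110,270),(110,330),(155,290),(185,255)],z)))
# lid corner tops
print(np.round(ray('scene',[(478,55),(549,137)],349)),np.round(ray('top',[(131,178),(103,302)],349)))
E
```

```text
[ 2.70503985e-01  3.64297677e-01  1.79816703e+00 -2.88719897e-04
  9.79378633e-01  1.99211709e+00]
[[527. 362. 300.]
 [405. 357. 300.]
 [488. 266. 300.]
 [559. 207. 300.]]
[[523. 319. 400.]
 [413. 314. 400.]
 [487. 232. 400.]
 [552. 179. 400.]]
[[519. 276. 500.]
 [422. 271. 500.]
 [487. 199. 500.]
 [545. 151. 500.]]
[[465. 354. 349.]
 [713. 325. 349.]] [[709. 308. 349.]
 [463. 352. 349.]]
```

```bash
python3 -m pendant '[0.002,0,0.07,0,1,0,0,0.07,0,1,0,0,0.06,0,1,0,0,0.03,0,1,0,0,0,0,1]'
```

```text
t: 9.18
eef_pos: [490.2, 204.2, 116.1]
tcp_rot: [3.141, 0.001, -0.151]
ft_force: [-0.2, -0.2, -0.8]
opening: 0.52
```

```bash
python3 -m pendant '[0,0,0.003,0,1,0,0,0,0,-0.35,0,0,0,0,-0.35,0,0,-0.06,0,-0.35,0,0,-0.1,0,-0.35,0,0,-0.1,0,-0.35,0,0,-0.1,0,-0.6,0,0,0,0,-0.6]'; python3 - <<'E'
from h import *
go(658,-137,240,0.139)
E
```

```text
t: 10.18
eef_pos: [491.0, 205.2, 262.1]
tcp_rot: [-3.139, -0.005, -0.149]
ft_force: [0.5, 0.0, 0.6]
opening: 0.789
now [491.  205.2 262.1] yaw -0.149 F [0.5 0.  0.6] op 74.9 t 10.2
shift 0.5402 0.784 0.0552 rows>= 6.1
turn -0.0918 rows 1.5
```

```bash
python3 -m pendant '[0.0675,0.098,0.007,0,-0.6,0.0675,0.098,0.007,0,-0.6,0.0675,0.098,0.007,0,-0.6,0.0675,0.098,0.007,0,-0.6,0.0675,0.098,0.007,0,-0.6,0.0675,0.098,0.007,0,-0.6,0.0675,0.098,0.007,0,-0.6,0.0675,0.098,0.007,0,-0.6,0,0,0.03,-0.046,-0.5,0,0,0.03,-0.046,-0.5]'; python3 -m pendant '[0,0,0,0,-0.5]'; python3 - <<'E'
from h import *
for c in ('scene','top'):
    im=env.read_camera(c); cv2.imwrite(f'pics/{c}3.png',im[:,:,::-1]); print([(np.round(d['xyz'],1),d['confidence']) for d in env.landmark_of('block',c)[:2]])
print(rect('block','scene',26))
go(658,-137,5,0.139)
E
```

```text
t: 11.42
eef_pos: [656.6, -138.0, 210.8]
tcp_rot: [-3.141, 0.002, 0.143]
ft_force: [-0.0, 0.6, 0.2]
opening: 0.749
t: 11.55
eef_pos: [656.3, -137.3, 210.8]
tcp_rot: [-3.14, 0.003, 0.138]
ft_force: [-0.2, -1.0, 0.5]
opening: 0.755
[(array([ 6.608e+02, -1.397e+02, -4.000e-01]), 0.79)]
[(array([538.7,   0.7, 127.3]), 0.16)]
{'conf': 0.64, 'c': array([ 663.8, -136.6]), 'size': (52, 37), 'yaw': np.float64(0.126), 'mean': array([ 663.6, -136.3], dtype=float32), 'n': 381}
now [ 657.1 -137.3  213.1] yaw 0.138 F [-0.8 -0.1  0.1] op 71.2 t 11.8
shift 0.0023 -0.0003 0.5202 rows>= 3.3
turn -0.0003 rows 0.0
```

View pics/scene3.png

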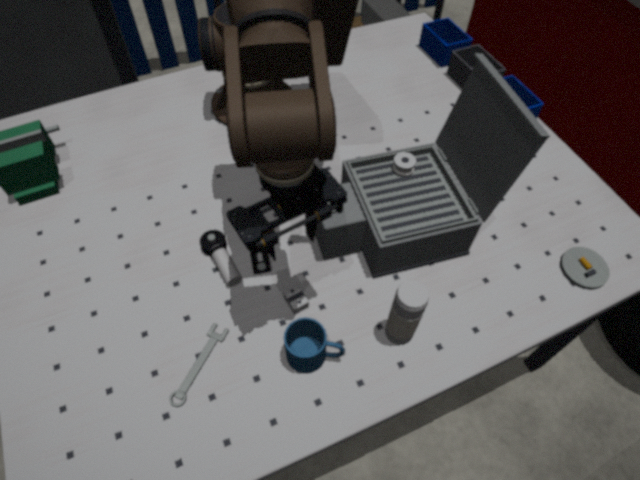

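View pics/top3.png

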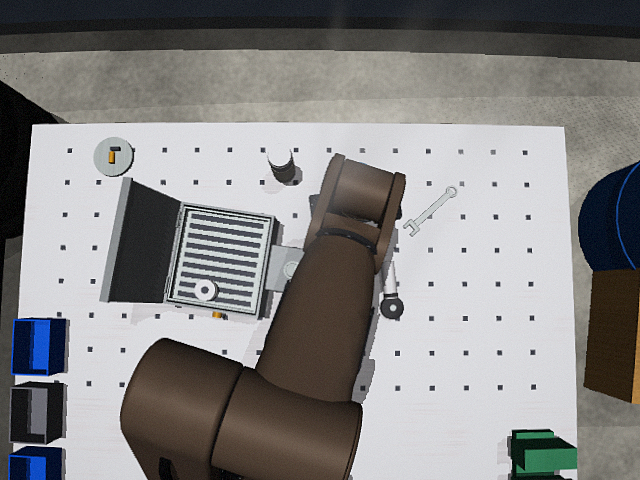

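```bash
python3 -m pendant '[0.005,0,0.14,0,-0.5,0,0,0.14,0,-0.5,0,0,0,0,-0.5]'; python3 - <<'E'
from h import *
print(env.state()['joints'])
im=env.read_camera('scene'); cv2.imwrite('pics/s4.png',im[80:380,100:500,::-1])
go(659,-137,5,0.139)
E
```

```text
t: 12.18
eef_pos: [657.2, -136.6, 97.5]
tcp_rot: [-3.139, 0.006, 0.139]
ft_force: [0.5, 0.4, 0.6]
opening: 0.748
[-3.03140413e-01  6.80340478e-01  1.54186606e+00 -1.05393621e-04
  9.25988422e-01  1.12908909e+00]
now [ 658.8 -137.   100.6] yaw 0.139 F [0.7 0.  1. ] op 70.9 t 12.2
shift 0.0004 -0.0 0.2389 rows>= 1.5
turn -0.0 rows 0.0
```

View pics/s4.png

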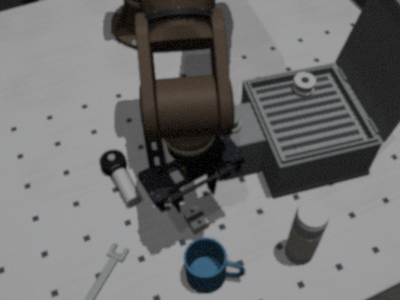

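```bash
python3 -m pendant '[0,0,0.09,0,-0.5,0,0,0.09,0,-0.5,0,0,0.056,0,-0.5,0,0,0,0,-0.5,0,0,0,0,1,0,0,0,0,1,0,0,0,0,1,0,0,0,0,1,0,0,0,0,1]'; python3 -m pendant '[0,0,-0.05,0,1,0,0,-0.12,0,1,0,0,-0.13,0,1,0,0,-0.13,0,1,0,0,-0.12,0,1,0,0,-0.05,0.046,1,0,0,0,0.046,1,0,0,0,0,1]'; python3 - <<'E'
from h import *
p=tank(-80,-58); go(*p,200,-0.148)
E
```

```text
t: 13.35
eef_pos: [659.1, -137.1, 6.6]
tcp_rot: [3.141, -0.0, 0.14]
ft_force: [-0.9, 0.2, 3.9]
opening: 0.376
t: 14.35
eef_pos: [658.7, -137.1, 247.3]
tcp_rot: [3.141, -0.001, -0.149]
ft_force: [0.8, -0.9, -1.6]
opening: 0.379
now [ 658.7 -137.1  247.3] yaw -0.149 F [ 0.8 -0.9 -1.6] op 36.0 t 14.3
shift -0.5438 -0.5872 0.1182 rows>= 5.2
turn -0.0002 rows 0.0
```

```bash
python3 -m pendant '[-0.0777,-0.0839,0,0,1,-0.0777,-0.0839,0,0,1,-0.0777,-0.0839,0,0,1,-0.0777,-0.0839,0,0,1,-0.0777,-0.0839,0,0,1,-0.0777,-0.0839,0.05,0,1,-0.0777,-0.0839,0.07,0,1,0,0,0,0,1]'; python3 - <<'E'
from h import *
p=tank(-80,-58); go(*p,113,-0.148)
E
```

```text
t: 15.35
eef_pos: [476.3, 129.2, 197.1]
tcp_rot: [3.141, 0.004, -0.143]
ft_force: [-0.3, -0.6, -1.7]
opening: 0.376
now [476.3 129.2 197.1] yaw -0.143 F [-0.3 -0.6 -1.7] op 35.7 t 15.3
shift 0.0056 0.0037 0.2102 rows>= 1.3
turn 0.0016 rows 0.0
```

```bash
python3 -m pendant '[0.003,0.002,0.08,0,1,0,0,0.08,0,1,0,0,0.045,0,1,0,0,0,0,1,0,0,0.003,0,1,0,0,0,0,-0.05,0,0,0,0,-0.05,0,0,0,0,-0.05]'; python3 -m pendant '[0,0,-0.06,0,-0.05,0,0,-0.1,0,-0.05,0,0,-0.12,0,-0.5,0,0,-0.1,0,-0.5]'; python3 - <<'E'
from h import *
print(env.state()['joints'])
a=0.095; p=np.array([495,-250])+12*np.array([np.cos(a),np.sin(a)]); print(p); go(*p,200,a)
E
```

```text
t: 16.35
eef_pos: [480.1, 126.6, 115.4]
tcp_rot: [-3.141, -0.001, -0.149]
ft_force: [0.6, 0.1, -0.3]
opening: 0.522
t: 16.85
eef_pos: [479.8, 126.7, 269.0]
tcp_rot: [-3.141, -0.001, -0.149]
ft_force: [0.3, 0.6, 0.1]
opening: 0.683
[ 1.24968172e-01  2.48955663e-01  1.79167221e+00 -1.04948830e-04
  1.09980974e+00  1.84513039e+00]
[ 506.94589071 -248.86171398]
now [479.8 126.7 269. ] yaw -0.149 F [0.3 0.6 0.1] op 64.9 t 16.9
shift 0.2068 0.9183 0.1726 rows>= 6.1
turn -0.0778 rows 1.3
```

```bash
python3 -m pendant '[0.0259,0.1148,0,0,-0.5,0.0259,0.1148,0,0,-0.5,0.0259,0.1148,0,0,-0.5,0.0259,0.1148,0,0,-0.5,0.0259,0.1148,0,0,-0.5,0.0259,0.1148,0,0,-0.5,0.0259,0.1148,0,0,-0.5,0.0259,0.1148,0.05,0,-0.5,0,0,0.06,-0.039,-0.4,0,0,0.06,-0.039,-0.4]'; python3 - <<'E'
from h import *
for c in ('scene','top'):
    im=env.read_camera(c); cv2.imwrite(f'pics/{c}5.png',im[:,:,::-1])
    for n in('motor','rail','drum','block'): print(n,[(np.round(d['xyz'],1),d['confidence']) for d in env.landmark_of(n,c)[:2]])
print(rect('motor','scene',18))
E
```

```text
t: 18.1
eef_pos: [506.9, -249.6, 198.2]
tcp_rot: [3.142, 0.0, 0.099]
ft_force: [0.2, 0.5, 0.3]
opening: 0.705
motor [(array([ 4.936e+02, -2.471e+02,  2.000e-01]), 0.64), (array([514.3, -48.8, 142.3]), 0.52)]
rail [(array([ 475.8, -162.8,    2.9]), 0.72)]
drum [(array([489.4, 205.3, 104. ]), 0.61)]
block [(array([481. , 127.1, 102.9]), 0.97), (array([561.7, 177.5, 102.3]), 0.71)]
motor [(array([481. , 126. , 103.8]), 0.62), (array([562.7, 181.4, 105.9]), 0.56)]
rail [(array([ 477.4, -158.9,    0.7]), 0.83)]
drum [(array([486.8, 206.2, 103.7]), 0.76)]
block [(array([479.4, 126.5, 103. ]), 0.55)]
{'conf': 0.73, 'c': array([ 492.8, -251.7]), 'size': (162, 60), 'yaw': np.float64(0.025), 'mean': array([ 487.7, -248.4], dtype=float32), 'n': 1166}
```

View pics/scene5.png

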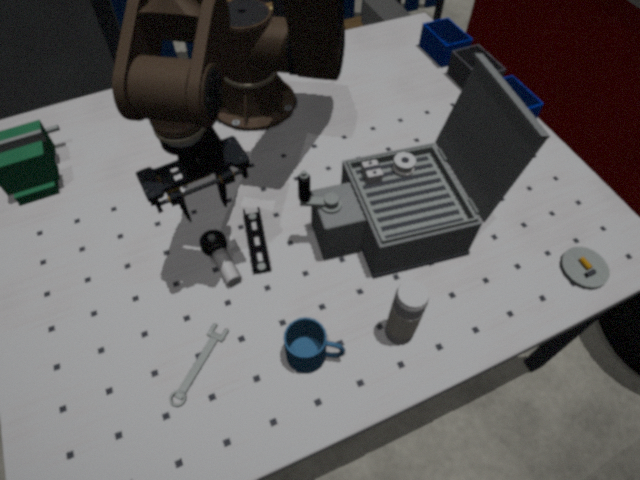

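View pics/top5.png

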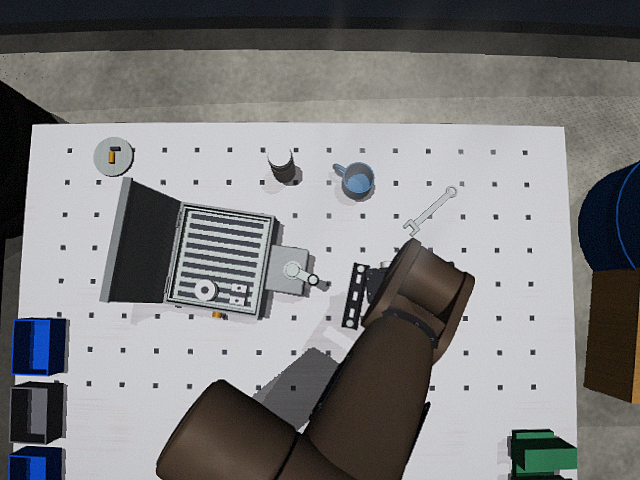

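```bash
python3 -m pendant '[0,0,0.14,0,-0.4,0,0,0.14,0,-0.4,0,0,0.12,0,-0.4,0,0,0.08,0,-0.4,0,0,0,0,-0.4,0,0,0,0,1,0,0,0,0,1,0,0,0,0,1,0,0,0,0,1,0,0,0,0,1]'; python3 -m pendant '[0,0,-0.05,0,1,0,0,-0.12,0,1,0,0,-0.13,0,1,0,0,-0.13,0,1,0,0,-0.13,0,1,0,0,-0.08,0,1,0,0,0,0,1]'; python3 - <<'E'
from h import *
p=tank(-5,0); go(*p,270,1.423)
im=env.read_camera('scene'); cv2.imwrite('pics/s6.png',im[80:380,50:450,::-1])
E
```

```text
t: 19.9
eef_pos: [507.4, -249.0, 7.9]
tcp_rot: [3.141, -0.001, 0.095]
ft_force: [-0.6, 1.9, 8.0]
opening: 0.372
t: 20.78
eef_pos: [507.4, -249.2, 264.6]
tcp_rot: [3.139, -0.003, 0.096]
ft_force: [0.7, 0.3, -5.3]
opening: 0.371
now [ 507.4 -249.2  264.6] yaw 0.096 F [ 0.7  0.3 -5.3] op 35.2 t 20.8
shift 0.2343 -1.0396 -0.0134 rows>= 6.8
turn -0.4225 rows 7.1
```

View pics/s6.png

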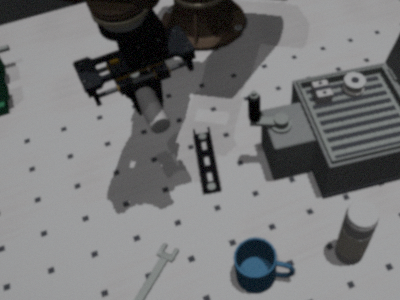

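```bash
python3 -m pendant '[0,0,-0.01,-0.0528,1,0,0,-0.01,-0.0528,1,0,0,-0.01,-0.0528,1,0,0,-0.01,-0.0528,1,0,0,0,-0.0528,1,0,0,0,-0.0528,1,0,0,0,-0.0528,1,0,0,0,-0.0528,1,0,0,0,0,1]'; python3 - <<'E'
from h import *
p=tank(-5,12); go(*p,270,1.423)
E
```

```text
t: 21.95
eef_pos: [506.5, -248.7, 276.7]
tcp_rot: [-3.138, -0.001, 1.421]
ft_force: [-0.4, -0.0, -5.1]
opening: 0.369
now [ 506.5 -248.7  276.7] yaw 1.421 F [-0.4 -0.  -5.1] op 35.0 t 21.9
shift 1.0945 -0.0225 0.0168 rows>= 7.0
turn -0.0005 rows 0.0
```

```bash
python3 -m pendant '[0.1216,-0.0025,0,0,1,0.1216,-0.0025,0,0,1,0.1216,-0.0025,0,0,1,0.1216,-0.0025,0,0,1,0.1216,-0.0025,0,0,1,0.1216,-0.0025,0,0,1,0.1216,-0.0025,0,0,1,0.1216,-0.0025,0,0,1,0.1216,-0.0025,0,0,1,0,0,0.05,0,1]'; python3 -m pendant '[0,0,0.05,0,1,0,0,0,0,1]'; python3 - <<'E'
from h import *
im=env.read_camera('scene'); cv2.imwrite('pics/s7.png',im[:,:,::-1])
im=env.read_camera('top'); cv2.imwrite('pics/t7.png',im[:,:,::-1])
p=tank(-5,12); go(*p,113,1.423)
E
```

```text
t: 23.2
eef_pos: [563.0, 188.4, 258.1]
tcp_rot: [3.141, -0.001, 1.421]
ft_force: [0.1, -0.6, -5.3]
opening: 0.374
t: 23.45
eef_pos: [561.9, 185.2, 236.6]
tcp_rot: [-3.137, 0.002, 1.419]
ft_force: [-0.2, 0.3, -3.6]
opening: 0.375
now [562.9 185.2 238.8] yaw 1.42 F [-0.5 -0.3 -3.8] op 35.5 t 23.6
shift 0.001 -0.0005 0.3145 rows>= 2.0
turn -0.0008 rows 0.0
```

View pics/s7.png

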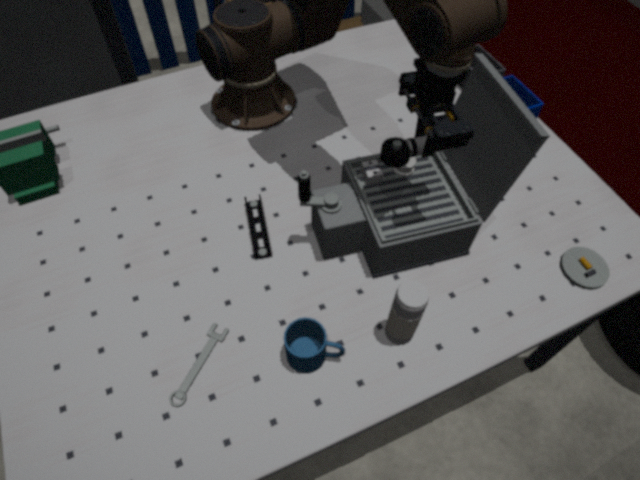

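View pics/t7.png

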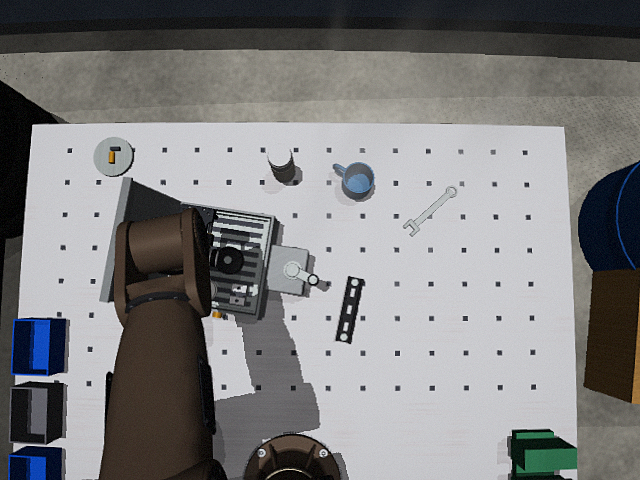

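```bash
python3 -m pendant '[0,0,0.1,0,1,0,0,0.1,0,1,0,0,0.07,0,1,0,0,0.03,0,1,0,0,0,0,1]'
```

```text
t: 24.18
eef_pos: [563.2, 185.2, 119.3]
tcp_rot: [3.142, 0.0, 1.422]
ft_force: [-0.8, -0.5, -4.1]
opening: 0.371
```

```bash
python3 -m pendant '[0,0,0.008,0,1,0,0,0.006,0,1,0,0,0,0,1]'
```

```text
t: 24.55
eef_pos: [563.0, 185.3, 113.7]
tcp_rot: [3.141, -0.0, 1.422]
ft_force: [0.0, -0.8, -5.5]
opening: 0.373
```

```bash
python3 -m pendant '[0,0,0.005,0,1,0,0,0,0,-0.15,0,0,0,0,-0.15,0,0,0,0,-0.15,0,0,-0.05,0,-0.15,0,0,-0.1,0,-0.15,0,0,-0.12,0,-0.4,0,0,-0.1,0,-0.4]'; python3 - <<'E'
from h import *
env.read_camera('top')
print(rect('rail','top',22))
for c in ('scene','top'):
    im=env.read_camera(c);
    for n in('motor','rail'): print(n,[(np.round(d['xyz'],1),d['confidence']) for d in env.landmark_of(n,c)[:2]])
    print(rect('rail',c,22))
cv2.imwrite('pics/t8.png',im[150:400,50:450,::-1])
E
```

```text
t: 25.55
eef_pos: [562.9, 185.3, 261.5]
tcp_rot: [3.14, -0.0, 1.423]
ft_force: [0.2, 0.3, -0.6]
opening: 0.688
{'conf': 0.9, 'c': array([ 444.2, -144.9]), 'size': (168, 42), 'yaw': np.float64(-0.213), 'mean': array([ 441.8, -144.6], dtype=float32), 'n': 1042}
motor [(array([558.9, 175.4, 101.9]), 0.64), (array([584.4, 287. , 117.7]), 0.24)]
rail [(array([ 441.7, -143.5,    2.1]), 0.82), (array([567.5, 177. ,   1.7]), 0.36)]
{'conf': 0.72, 'c': array([ 452.2, -143.7]), 'size': (179, 42), 'yaw': np.float64(-0.222), 'mean': array([ 458.4, -144.9], dtype=float32), 'n': 1056}
motor [(array([563.2, 172.4, 101.8]), 0.96)]
rail [(array([ 441.9, -144.7,   -0.5]), 0.61)]
{'conf': 0.81, 'c': array([ 443.2, -144.2]), 'size': (168, 44), 'yaw': np.float64(-0.199), 'mean': array([ 441. , -144.2], dtype=float32), 'n': 1047}
```

View pics/t8.png

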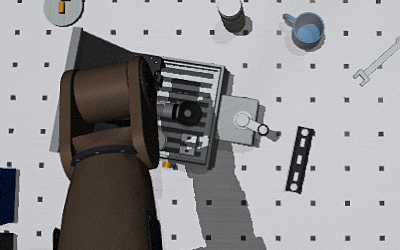

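```bash
python3 - <<'E'
from h import *
go(442.5,-144.5,262,2.937)
E
```

```text
now [562.7 185.2 258.4] yaw 1.422 F [-0.6  0.   0.8] op 66.3 t 26.1
shift -0.8597 -0.1754 -0.0089 rows>= 5.6
turn -0.4821 rows 8.1
```

```bash
python3 -m pendant '[-0.123,-0.025,-0.002,0,-0.4,-0.123,-0.025,-0.002,0,-0.4,-0.123,-0.025,-0.002,0,-0.4,-0.123,-0.025,-0.002,0,-0.4,-0.123,-0.025,0,0,-0.4,-0.123,-0.025,0,0,-0.4,-0.122,-0.025,0,0,-0.4]'; python3 -m pendant '[0,0,0.02,-0.0535,-0.4,0,0,0.02,-0.0535,-0.4,0,0,0.02,-0.0535,-0.4,0,0,0.02,-0.0535,-0.4,0,0,0.02,-0.0535,-0.4,0,0,0.02,-0.0535,-0.4,0,0,0.02,-0.0535,-0.4,0,0,0.02,-0.0535,-0.4,0,0,0,-0.0535,-0.4,0,0,0,0,-0.4]';  python3 - <<'E'
from h import *
for c in ('scene','top'):
    im=env.read_camera(c); cv2.imwrite(f'pics/{c}9.png',im[:,:,::-1])
    for n in('motor','rail'): print(n,[(np.round(d['xyz'],1),d['confidence']) for d in env.landmark_of(n,c)[:2]])
print(env.state()['joints'])
go(442.5,-144.5,6,2.937)
E
```

```text
t: 26.92
eef_pos: [442.1, -146.0, 262.4]
tcp_rot: [-3.141, 0.0, 1.423]
ft_force: [0.2, 0.3, -0.1]
opening: 0.699
t: 28.18
eef_pos: [442.8, -144.6, 198.3]
tcp_rot: [3.141, -0.001, 2.934]
ft_force: [-0.5, -0.7, 0.6]
opening: 0.697
motor [(array([558.7, 173.5, 103.4]), 0.94)]
rail [(array([ 442.1, -144.1,    2.4]), 0.97)]
motor [(array([560. , 170.3, 104.1]), 0.61)]
rail [(array([565.8, 175.7,   1.9]), 0.53)]
[-4.57514778e-01  2.86435406e-01  1.95453461e+00 -6.16465475e-05
  9.00449238e-01 -1.82028190e+00]
now [ 442.8 -144.6  198.7] yaw 2.934 F [ 0.4 -0.2  0.3] op 66.6 t 28.5
shift 0.0009 0.0001 0.4817 rows>= 3.1
turn -0.0011 rows 0.0
```

View pics/scene9.png

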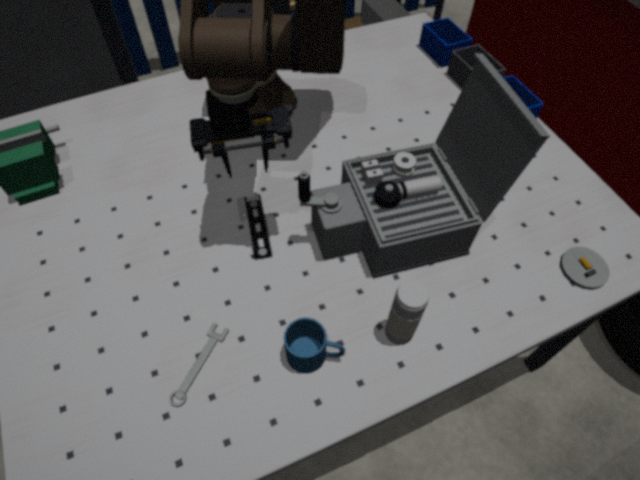

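View pics/top9.png

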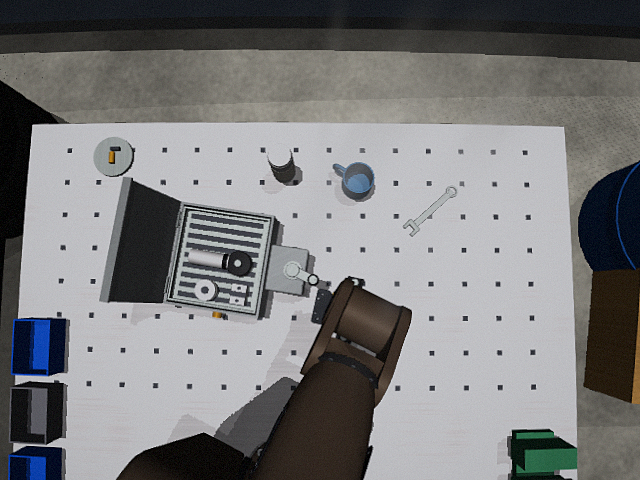

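```bash
python3 -m pendant '[0.07,0,0,0,-0.4,0,0,0.12,0,-0.4,0,0,0.14,0,-0.4,0,0,0.13,0,-0.4,0,0,0.09,0,-0.4,0,0,0,0,-0.4]'
```

```text
t: 29.22
eef_pos: [414.5, -138.5, 5.0]
tcp_rot: [3.14, -0.004, 2.934]
ft_force: [0.4, 0.3, 0.0]
opening: 0.699
```

```bash
python3 -m pendant '[0,0,0,0,1,0,0,0,0,1,0,0,0,0,1,0,0,0,0,1,0,0,0,0,1]'; python3 -m pendant '[0,0,-0.05,0,1,0,0,-0.12,0,1,0,0,-0.13,0,1,0,0,-0.13,0,1,0,0,-0.13,0,1,0,0,-0.08,0,1,0,0,-0.04,0,1,0,0,0,0,1]';  python3 - <<'E'
from h import *
im=env.read_camera('scene'); cv2.imwrite('pics/s10.png',im[80:380,100:500,::-1])
p=tank(65,-28); go(*p,270,1.423)
E
```

```text
t: 29.85
eef_pos: [415.9, -139.0, 7.6]
tcp_rot: [-3.141, 0.002, 2.936]
ft_force: [-0.3, 1.4, 10.1]
opening: 0.417
t: 30.85
eef_pos: [415.3, -138.8, 279.5]
tcp_rot: [-3.141, 0.002, 2.935]
ft_force: [-0.4, -0.0, -3.5]
opening: 0.419
now [ 415.  -138.6  278.5] yaw 2.935 F [ 0.4  0.1 -4. ] op 39.3 t 30.9
shift -0.376 0.7795 0.0213 rows>= 5.5
turn 0.4813 rows 8.1
```

View pics/s10.png

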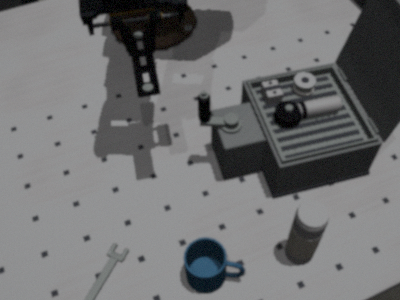

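```bash
python3 -m pendant '[0,0,0,0.0535,1,0,0,0,0.0535,1,0,0,0,0.0535,1,0,0,0,0.0535,1,0,0,0,0.0535,1,0,0,0,0.0535,1,0,0,0,0.0535,1,0,0,0,0.0535,1,0,0,0,0.0535,1,0,0,0,0,1]';  python3 - <<'E'
from h import *
p=tank(65,28); print(p);go(*p,270,1.423)
E
```

```text
t: 32.15
eef_pos: [415.0, -138.6, 277.6]
tcp_rot: [-3.14, -0.001, 1.424]
ft_force: [0.7, 0.8, -3.0]
opening: 0.418
[634.41830667 191.10898431]
now [ 415.  -138.6  277.6] yaw 1.424 F [ 0.7  0.8 -3. ] op 39.7 t 32.1
shift 0.8959 0.4217 0.019 rows>= 6.3
turn 0.0002 rows 0.0
```

```bash
python3 -m pendant '[0.112,0.0527,0,0,1,0.112,0.0527,0,0,1,0.112,0.0527,0,0,1,0.112,0.0527,0,0,1,0.112,0.0527,0,0,1,0.112,0.0527,0,0,1,0.112,0.0527,0,0,1,0.112,0.0527,0,0,1,0,0,0.1,0,1,0,0,0,0,1]';  python3 - <<'E'
from h import *
p=tank(65,28); go(*p,113,1.423)
for c in ('scene','top'):
    im=env.read_camera(c); cv2.imwrite(f'pics/{c}11.png',im[:,:,::-1])
E
```

```text
t: 33.4
eef_pos: [633.7, 190.8, 234.8]
tcp_rot: [-3.135, 0.003, 1.427]
ft_force: [0.5, -0.6, -2.2]
opening: 0.419
now [633.7 190.8 234.8] yaw 1.427 F [ 0.5 -0.6 -2.2] op 39.8 t 33.4
shift 0.0011 0.0017 0.3045 rows>= 1.9
turn 0.0011 rows 0.0
```

View pics/scene11.png

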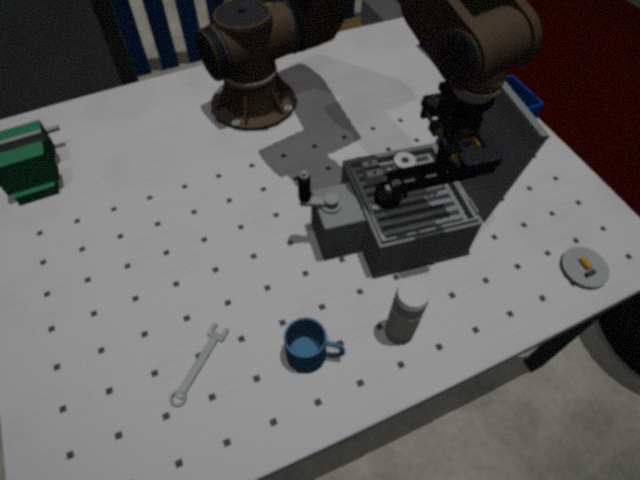

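View pics/top11.png

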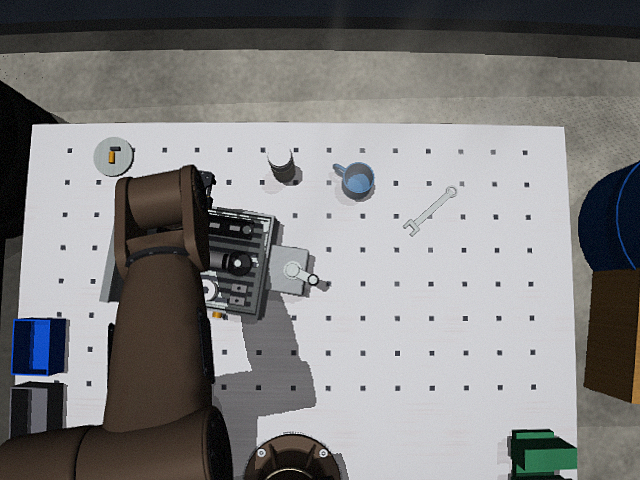

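```bash
python3 - <<'E'
from h import *
for z in (400,450,500,550): print(z,np.round(ray('scene',[(500,55),(540,50)],z)[:,:2]).tolist(),np.round(ray('top',[(160,205),(118,200),(118,240)],z)[:,:2]).tolist())
print(env.state()['joints'])
E
```

```text
400 [[540.0, 332.0], [554.0, 416.0]] [[645.0, 230.0], [654.0, 311.0], [579.0, 306.0]]
450 [[597.0, 268.0], [610.0, 343.0]] [[636.0, 213.0], [645.0, 290.0], [574.0, 286.0]]
500 [[655.0, 204.0], [666.0, 270.0]] [[627.0, 196.0], [636.0, 268.0], [569.0, 265.0]]
550 [[712.0, 139.0], [721.0, 197.0]] [[619.0, 180.0], [626.0, 247.0], [564.0, 244.0]]
[ 1.91761680e-01  5.26243716e-01  1.42682453e+00 -1.34579941e-04
  1.18908311e+00  3.38376906e-01]
```

```bash
python3 -m pendant '[0,0.001,0.1,0,1,0,0.001,0.1,0,1,0,0,0.07,0,1,0,0,0.02,0,1,0,0,0,0,1]'; python3 - <<'E'
from h import *
p=tank(65,28); go(*p,113,1.423)
E
```

```text
t: 34.12
eef_pos: [636.6, 190.4, 123.9]
tcp_rot: [3.14, -0.0, 1.423]
ft_force: [0.7, 0.3, -2.5]
opening: 0.422
now [636.6 190.4 123.9] yaw 1.423 F [ 0.7  0.3 -2.5] op 40.1 t 34.1
shift 0.001 -0.0056 0.0273 rows>= 0.2
turn -0.0001 rows 0.0
```

```bash
python3 -m pendant '[0,-0.005,0.01,0,1,0,0,0.01,0,1,0,0,0.007,0,1,0,0,0,0,1]'
```

```text
t: 34.62
eef_pos: [633.9, 190.9, 111.7]
tcp_rot: [-3.141, 0.0, 1.423]
ft_force: [0.2, 0.8, -2.8]
opening: 0.42
```

```bash
python3 -m pendant '[0,0,0.003,0,1,0,0,0,0,-0.15,0,0,0,0,-0.15,0,0,0,0,-0.15,0,0,-0.05,0,-0.15,0,0,-0.1,0,-0.15,0,0,-0.12,0,-0.15,0,0,-0.1,0,-0.15,0,0,-0.05,0,-0.15]'; python3 - <<'E'
from h import *
for c in ('scene','top'):
    im=env.read_camera(c); cv2.imwrite(f'pics/{c}12.png',im[:,:,::-1])
    for n in ('sleeve_mid','crank_axis','rail','motor','drum','block'): print(n,[(np.round(d['xyz'],1),round(d['confidence'],2)) for d in env.landmark_of(n,c)[:1]])
go(514,-54,270,1.423)
E
```

```text
t: 35.75
eef_pos: [634.3, 191.0, 281.4]
tcp_rot: [3.138, -0.001, 1.423]
ft_force: [0.4, -0.3, -0.1]
opening: 0.575
sleeve_mid [(array([511.6, -54. , 176.2]), 0.57)]
crank_axis [(array([539.7,  -3.5, 129.1]), 0.88)]
rail [(array([629.9, 163.4, 105.1]), 0.98)]
motor [(array([560.2, 172.9, 102. ]), 0.56)]
drum [(array([488. , 209.4, 105.1]), 0.77)]
block [(array([480.9, 127. , 100.9]), 0.62)]
sleeve_mid [(array([515.7, -55.3, 178.6]), 0.42)]
crank_axis [(array([540.3,   4.9, 129.4]), 0.81)]
rail [(array([630.4, 163.3,  99.5]), 0.84)]
motor [(array([515.1, -49.7, 144.5]), 0.73)]
drum [(array([485.2, 203.2, 102.2]), 0.53)]
block [(array([479.5, 127. , 103. ]), 0.54)]
now [634.  190.9 278.4] yaw 1.423 F [ 0.9 -0.2 -0.1] op 54.6 t 36.5
shift -0.6498 -0.2062 0.021 rows>= 4.4
turn -0.0001 rows 0.0
```

View pics/scene12.png

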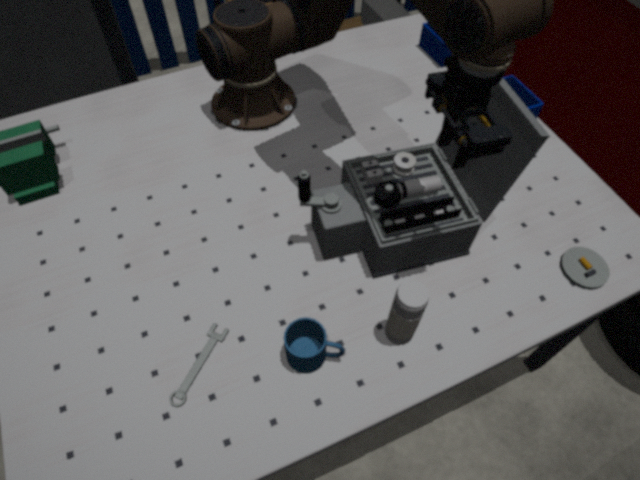

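```bash
python3 -m pendant '[-0.1083,-0.0344,0,0,-0.4,-0.1083,-0.0344,0,0,-0.4,-0.1083,-0.0344,0,0,-0.4,-0.1083,-0.0344,0,0,-0.4,-0.1083,-0.0344,0,0,-0.4,-0.1083,-0.0344,0.01,0,-0.4,0,0,0.05,0,-0.4,0,0,0,0,-0.4]'; python3 - <<'E'
from h import *
for c in ('scene','top'):
    im=env.read_camera(c); cv2.imwrite(f'pics/{c}13.png',im[:,:,::-1])
    for n in ('sleeve_mid','crank_axis'): print(n,[(np.round(d['xyz'],1),round(d['confidence'],2)) for d in env.landmark_of(n,c)[:1]])
go(514,-54,160,1.423)
E
```

```text
t: 37.45
eef_pos: [513.4, -54.3, 254.0]
tcp_rot: [-3.14, -0.0, 1.422]
ft_force: [0.9, 1.1, -0.4]
opening: 0.697
sleeve_mid [(array([514.2, -54.2, 177.3]), 0.51)]
crank_axis [(array([539. ,  -3.1, 127.7]), 0.92)]
sleeve_mid []
crank_axis [(array([586.7, 343.8, 349.5]), 0.35)]
now [514.2 -53.6 255.1] yaw 1.423 F [ 0.1  0.6 -0.7] op 66.5 t 37.8
shift -0.001 -0.0004 0.2377 rows>= 1.5
turn 0.0001 rows 0.0
```

View pics/scene13.png

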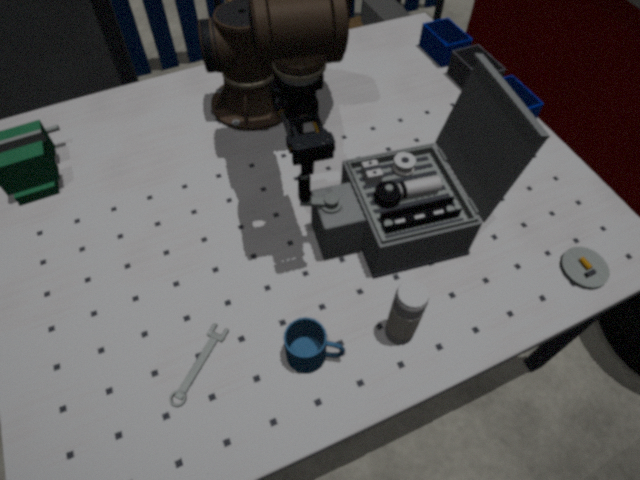

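The jaws straddle the sleeve at (304,185). The basket holds the drum, block, motor and rail. Going down and closing on it.

```bash
python3 -m pendant '[0,0,0.08,0,-0.4,0,0,0.08,0,-0.4,0,0,0.075,0,-0.4,0,0,0,0,-0.4,0,0,0,0,1,0,0,0,0,1,0,0,0,0,1,0,0,0,0,1,0,0,0,0,1]'; python3 - <<'E'
from h import *
for i in range(4):
    im=env.read_camera('scene'); s=env.state(); print(np.round(s['eef_pos'],1),np.round(s['ft_force'],1))
    print([(np.round(d['xyz'],1),round(d['confidence'],2)) for d in env.landmark_of('crank_axis','scene')[:1]])
cv2.imwrite(f'pics/s14.png',im[80:380,150:550,::-1])
E
```

```text
t: 38.88
eef_pos: [514.0, -54.0, 160.8]
tcp_rot: [3.141, 0.0, 1.422]
ft_force: [-0.5, -0.2, 3.0]
opening: 0.267
[514.  -54.  160.8] [-0.2  1.   3. ]
[(array([541.1,  -2.3, 128.1]), 0.88)]
[514.  -54.  160.8] [-1.1 -0.8  3.6]
[(array([537.8,  -4.5, 127.5]), 0.56)]
[514.  -54.  160.8] [-0.7  0.4  3.5]
[(array([539.6,  -2.2, 129.9]), 0.55)]
[514.  -54.  160.8] [-0.7  0.   3.2]
[(array([539.5,  -2.1, 127. ]), 0.81)]
```

View pics/s14.png

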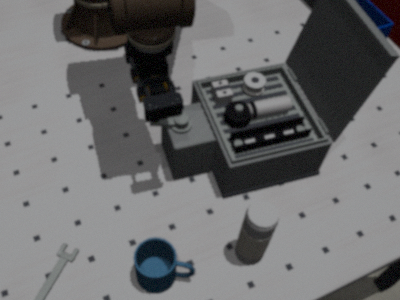

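```bash
cat > circ.py <<'E'
from h import *
import sys
C=np.array([float(sys.argv[1]),float(sys.argv[2])]); R=55; st=np.radians(float(sys.argv[3])); n=int(sys.argv[4])
s=env.state(); w=s['tcp_rot'][2]; p=s['eef_pos'][:2]; d=p-C; a=np.arctan2(d[1],d[0])
print('ang',np.degrees(a),'r',np.hypot(*d),'crank est',(np.arctan2(-.989,-.147)-a)%(2*np.pi),'F',np.round(s['ft_force'],1),'op',s['opening']*95,p,s['eef_pos'][2],w,s['t'])
q=p
for k in range(1,n+1):
    t=C+R*np.array([np.cos(a-k*st),np.sin(a-k*st)]); e=t-q; q=t
    print(round((np.cos(w)*e[0]+np.sin(w)*e[1])/400,3),round((np.sin(w)*e[0]-np.cos(w)*e[1])/400,3))
E
python3 circ.py 538.5 -4.8 15 24
```

```text
ang -116.4243613067153 r 54.994255631690116 crank est 0.31363740467256696 F [ 0.3 -0.1  4.1] op 25.454809944749464 [514.02667731 -54.04860028] 160.8029092971138 1.422501399874343 39.275
0.015 -0.032
0.023 -0.027
0.03 -0.02
0.034 -0.012
0.036 -0.003
0.035 0.006
0.032 0.015
0.027 0.023
0.02 0.03
0.012 0.034
0.003 0.036
-0.006 0.035
-0.015 0.032
-0.023 0.027
-0.03 0.02
-0.034 0.012
-0.036 0.003
-0.035 -0.006
-0.032 -0.015
-0.027 -0.023
-0.02 -0.03
-0.012 -0.034
-0.003 -0.036
0.006 -0.035
```

```bash
python3 -m pendant '[0.015,-0.032,0,0,1,0.023,-0.027,0,0,1,0.03,-0.02,0,0,1,0.034,-0.012,0,0,1]'; python3 circ.py 538.5 -4.8 15 1
```

```text
t: 39.78
eef_pos: [483.4, -8.6, 160.8]
tcp_rot: [-3.141, 0.001, 1.423]
ft_force: [1.5, -5.4, 2.9]
opening: 0.269
ang -176.0630739555378 r 55.25372653667476 crank est 1.3545293020453082 F [ 1.5 -5.4  2.9] op 25.507970958342245 [483.37665916  -8.59362501] 160.80549362959894 1.4225584587048519 39.775
0.036 -0.002
```

```bash
python3 -m pendant '[0.036,-0.003,0,0,1,0.035,0.006,0,0,1,0.032,0.015,0,0,1,0.027,0.023,0,0,1,0.02,0.03,0,0,1,0.012,0.034,0,0,1,0.003,0.036,0,0,1,-0.006,0.035,0,0,1]'; python3 circ.py 538.5 -4.8 15 1
```

```text
t: 40.78
eef_pos: [562.5, 44.8, 160.7]
tcp_rot: [-3.14, -0.0, 1.423]
ft_force: [-6.0, -2.0, 7.7]
opening: 0.269
ang 64.15824793986246 r 55.1622578273319 crank est 3.4450616086570145 F [-6.  -2.   7.7] op 25.538767636056733 [562.54451416  44.84610788] 160.7210036105352 1.4230485456002593 40.775
-0.015 0.032
```

```bash
python3 -m pendant '[-0.015,0.032,0,0,1,-0.023,0.027,0,0,1,-0.03,0.02,0,0,1,-0.034,0.012,0,0,1,-0.036,0.003,0,0,1,-0.035,-0.006,0,0,1,-0.032,-0.015,0,0,1,-0.027,-0.023,0,0,1]'; python3 circ.py 538.5 -4.8 15 1
```

```text
t: 41.78
eef_pos: [569.4, -50.2, 160.8]
tcp_rot: [3.14, -0.001, 1.422]
ft_force: [1.5, 8.4, 4.1]
opening: 0.267
ang -55.78441601714766 r 54.89449743624293 crank est 5.538456008319972 F [1.5 8.4 4.1] op 25.410554918354332 [569.36763242 -50.1937784 ] 160.78014447933597 1.4221732327066974 41.775
-0.021 -0.029
```

```bash
python3 -m pendant '[-0.02,-0.03,0,0,1,-0.012,-0.034,0,0,1,-0.003,-0.036,0,0,1,0.006,-0.035,0,0,1,0.015,-0.032,0,0,1,0.023,-0.027,0,0,1,0.03,-0.02,0,0,1,0.034,-0.012,0,0,1]'; python3 - <<'E'
from h import *
im=env.read_camera('scene'); cv2.imwrite('pics/s15.png',im[80:380,150:550,::-1])
E
python3 circ.py 538.5 -4.8 15 1
```

```text
t: 42.78
eef_pos: [483.4, -8.6, 160.8]
tcp_rot: [-3.141, 0.001, 1.423]
ft_force: [0.5, -4.8, 3.4]
opening: 0.272
ang -177.74735074152653 r 55.23225811295515 crank est 1.3839254774757195 F [-2.9  3.7  5.5] op 25.775259843215036 [483.31042428  -6.97096015] 160.79605601355243 1.422438089570866 42.825
0.036 -0.001
```

View pics/s15.png

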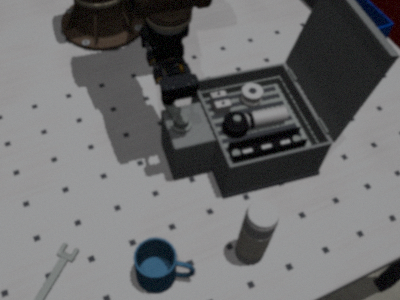

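```bash
python3 -m pendant '[0.036,-0.003,0,0,1,0.035,0.006,0,0,1,0.032,0.015,0,0,1,0.027,0.023,0,0,1,0.02,0.03,0,0,1,0.012,0.034,0,0,1,0.003,0.036,0,0,1,-0.006,0.035,0,0,1]'; python3 circ.py 538.5 -4.8 15 1;  python3 -m pendant '[-0.015,0.032,0,0,1,-0.023,0.027,0,0,1,-0.03,0.02,0,0,1,-0.034,0.012,0,0,1,-0.036,0.003,0,0,1,-0.035,-0.006,0,0,1,-0.032,-0.015,0,0,1,-0.027,-0.023,0,0,1]'; python3 circ.py 538.5 -4.8 15 1
```

```text
t: 43.82
eef_pos: [562.8, 44.7, 160.7]
tcp_rot: [-3.14, -0.0, 1.423]
ft_force: [-6.2, -1.8, 7.5]
opening: 0.268
ang 63.90141201797675 r 55.16299512398896 crank est 3.4495442411313153 F [-6.2 -1.8  7.5] op 25.47496984764573 [562.76714144  44.73848885] 160.7257122775934 1.423074921940914 43.825
-0.016 0.032
t: 44.82
eef_pos: [569.4, -50.2, 160.8]
tcp_rot: [3.141, -0.001, 1.422]
ft_force: [0.7, 7.9, 3.9]
opening: 0.271
ang -55.81439489646475 r 54.93014448782312 crank est 5.538979238470113 F [0.7 7.9 3.9] op 25.711670598381385 [569.36390601 -50.23941108] 160.7552947970068 1.4222182969604356 44.825
-0.021 -0.029
```

```bash
python3 -m pendant '[-0.02,-0.03,0,0,1,-0.012,-0.034,0,0,1,-0.003,-0.036,0,0,1,0,0,0,0,1]'; python3 circ.py 538.5 -4.8 5 3
```

```text
t: 45.32
eef_pos: [530.0, -59.3, 161.2]
tcp_rot: [3.134, 0.0, 1.422]
ft_force: [13.3, -1.2, -2.4]
opening: 0.269
ang -98.82770158742002 r 55.116262547799096 crank est 0.006517755217803289 F [13.3 -1.2 -2.4] op 25.558279464304015 [530.04165933 -59.26337182] 161.22283900803188 1.42210228250365 45.325
0.001 -0.012
0.002 -0.012
0.003 -0.012
```

```bash
python3 -m pendant '[0,-0.008,0,0,1,0,0,0,0,1,0,0,0,0,1]'; python3 -m pendant '[0,0.006,0,0,1,0,0,0,0,-0.3,0,0,0,0,-0.3,0,0,0,0,-0.3,0,0,-0.08,0,-0.3,0,0,-0.12,0,-0.3,0,0,-0.14,0,-0.3,0,0,-0.14,0,0,0,0,-0.12,0,1,0,0,-0.05,0,1]'; python3 - <<'E'
from h import *
for c in ('scene','top'):
    im=env.read_camera(c); cv2.imwrite(f'pics/{c}16.png',im[:,:,::-1])
    for n in ('sleeve_mid','lid_edge','lid_hinge','rail','motor','drum','block'): print(n,[(np.round(d['xyz'],1),round(d['confidence'],2)) for d in env.landmark_of(n,c)[:1]])
print(env.state()['eef_pos'])
E
```

```text
t: 45.7
eef_pos: [529.8, -59.2, 161.4]
tcp_rot: [3.129, 0.0, 1.422]
ft_force: [27.6, -1.8, -9.0]
opening: 0.268
t: 46.95
eef_pos: [526.5, -58.2, 423.4]
tcp_rot: [3.138, 0.0, 1.423]
ft_force: [-0.7, 0.4, -0.4]
opening: 0.386
sleeve_mid [(array([ 707.9, -362.5,    1.4]), 0.74)]
lid_edge [(array([586.8, 346. , 348.9]), 0.94)]
lid_hinge [(array([585.5, 286.5, 121.1]), 0.96)]
rail [(array([628.6, 164.9,  44.8]), 0.86)]
motor [(array([559.7, 172.7,  41.1]), 0.7)]
drum [(array([493.2, 205.3,  42.9]), 0.69)]
block [(array([481.7, 124.3,  40.2]), 0.6)]
sleeve_mid [(array([489. , 208.6,  41.7]), 0.32)]
lid_edge [(array([587.7, 342.4, 347.8]), 0.66)]
lid_hinge [(array([581.1, 287.7, 118.5]), 0.63)]
rail [(array([630.8, 163.7,  41. ]), 0.59)]
motor [(array([559.3, 169.2,  45.9]), 0.65)]
drum [(array([488.2, 203.6,  43. ]), 0.78)]
block []
[526.61101335 -58.28468284 420.54544933]
```

View pics/scene16.png

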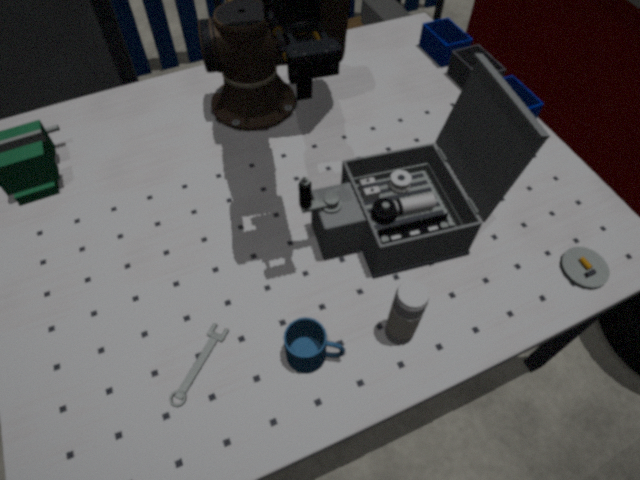

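View pics/top16.png

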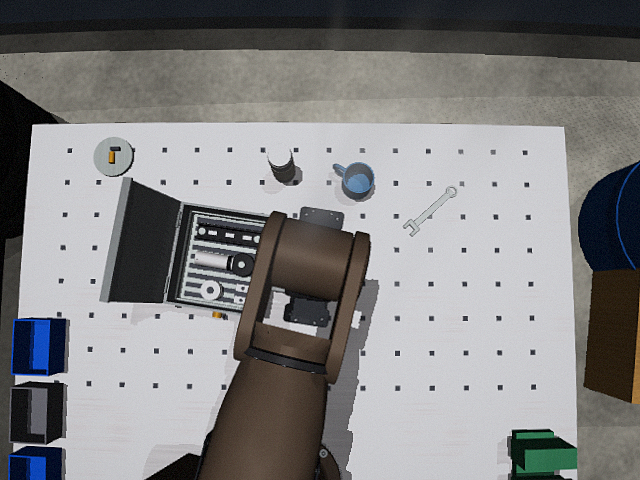

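```bash
python3 - <<'E'
from h import *
p=tank(0,228); print(p); go(*p,400,1.423)
E
```

```text
[599.62094675 398.50749863]
now [526.6 -58.3 420.5] yaw 1.423 F [0.3 0.  0.3] op -0.0 t 47.8
shift 1.1564 0.0118 0.0514 rows>= 7.4
turn -0.0001 rows 0.0
```

```bash
python3 -m pendant '[0.1285,0.0013,0,0,1,0.1285,0.0013,0,0,1,0.1285,0.0013,0,0,1,0.1285,0.0013,0,0,1,0.1285,0.0013,0,0,1,0.1285,0.0013,0,0,1,0.1285,0.0013,0,0,1,0.1285,0.0013,0,0,1,0.1285,0.0013,0,0,1,0,0,0,0,1]'; python3 - <<'E'
from h import *
p=tank(0,228); go(*p,310,1.423)
for c in ('scene','top'):
    im=env.read_camera(c); cv2.imwrite(f'pics/{c}17.png',im[:,:,::-1])
E
```

```text
t: 49.0
eef_pos: [599.3, 401.7, 418.6]
tcp_rot: [-3.14, 0.001, 1.426]
ft_force: [0.6, -1.0, -0.2]
opening: 0.007
now [599.3 401.7 418.6] yaw 1.426 F [ 0.6 -1.  -0.2] op 0.7 t 49.0
shift -0.0077 0.0019 0.2714 rows>= 1.7
turn 0.0009 rows 0.0
```

View pics/scene17.png

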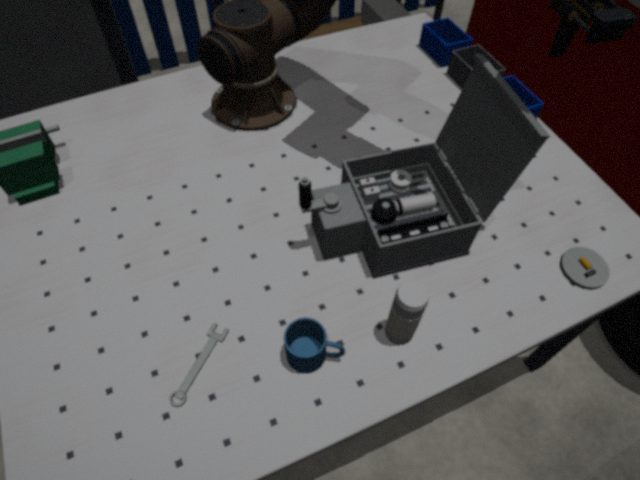

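View pics/top17.png

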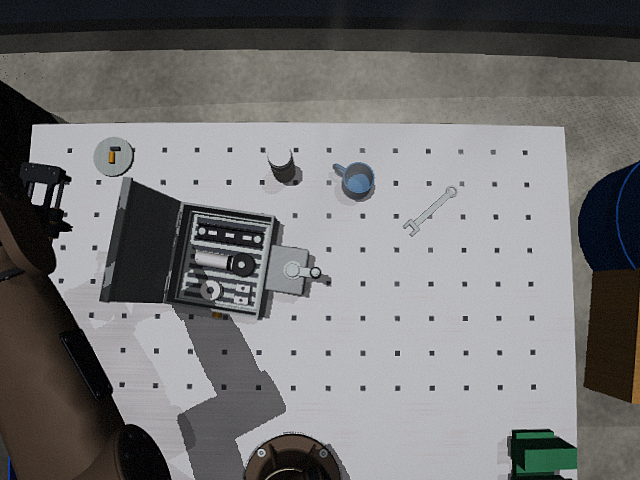

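```bash
python3 -m pendant '[0,0.002,0.1,0,1,0,0,0.1,0,1,0,0,0.06,0,1,0,0,0,0,1]'; cat > lid.py <<'E'
from h import *
import sys
th=np.array([float(v) for v in sys.argv[1:]])
s=env.state(); p=s['eef_pos']; d=p[:2]-T0
y=-d[0]*np.sin(TY)+d[1]*np.cos(TY); x=d[0]*np.cos(TY)+d[1]*np.sin(TY); print('tank x,y,z',x,y,p[2],'F',np.round(s['ft_force'],1),s['tcp_rot'])
r=200
for t in th:
    yc=115-r*np.cos(t)+6*np.sin(t)+10; zc=121+r*np.sin(t)+6*np.cos(t)
    print(t,round((yc-y)/400,3),0,round((p[2]-zc)/400,3)); y=yc; p=p.copy(); p[2]=zc
E
python3 lid.py 1.82 1.7 1.6 1.5 1.4 1.3 1.2 1.1 1 .9 .8 .7 .6 .5 .4 .3 .2 .1 0
```

```text
t: 49.6
eef_pos: [600.2, 396.9, 315.6]
tcp_rot: [-3.14, 0.002, 1.421]
ft_force: [-0.4, 0.7, -0.2]
opening: 0.001
tank x,y,z 0.8137956828345949 226.50678929375502 315.63899059311876 F [-0.4  0.7 -0.2] [-3.13967614e+00  1.76021162e-03  1.42120628e+00]
1.82 -0.116 0 0.006
1.7 -0.059 0 -0.013
1.6 -0.05 0 -0.005
1.5 -0.05 0 -0.0
1.4 -0.05 0 0.005
1.3 -0.049 0 0.009
1.2 -0.048 0 0.014
1.1 -0.046 0 0.019
1.0 -0.044 0 0.024
0.9 -0.042 0 0.028
0.8 -0.039 0 0.032
0.7 -0.035 0 0.036
0.6 -0.031 0 0.039
0.5 -0.027 0 0.042
0.4 -0.023 0 0.044
0.3 -0.019 0 0.046
0.2 -0.014 0 0.048
0.1 -0.009 0 0.049
0.0 -0.004 0 0.05
```

```bash
python3 -m pendant '[-0.06,0,0.003,0,1,-0.056,0,0.003,0,1,-0.059,0,-0.013,0,1,-0.05,0,-0.005,0,1]'; python3 - <<'E'
from h import *
im=env.read_camera('scene'); cv2.imwrite('pics/s18.png',im[0:300,300:640,::-1])
E
python3 lid.py 1.5 1.4
```

```text
t: 50.1
eef_pos: [587.2, 308.2, 322.9]
tcp_rot: [3.14, -0.001, 1.422]
ft_force: [2.2, 2.8, -2.5]
opening: 0.006
tank x,y,z 1.2245811351423583 134.90530236327052 323.1203285088903 F [ 0.7 -0.9  1.4] [ 3.13972618e+00 -2.08166837e-04  1.42121452e+00]
1.5 -0.045 0 0.005
1.4 -0.05 0 0.005
```

View pics/s18.png

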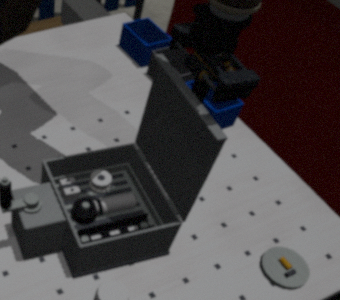

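The lid is moving, now about upright. Continuing along the arc.

```bash
python3 -m pendant '[-0.05,0,0,0,1,-0.05,0,0.005,0,1,-0.049,0,0.009,0,1,-0.048,0,0.014,0,1,-0.046,0,0.019,0,1,-0.044,0,0.024,0,1]'; python3 - <<'E'
from h import *
im=env.read_camera('scene'); cv2.imwrite('pics/s19.png',im[0:300,300:640,::-1])
E
python3 lid.py .9 .8
```

```text
t: 50.9
eef_pos: [569.9, 194.5, 292.3]
tcp_rot: [-3.141, 0.0, 1.422]
ft_force: [2.4, 2.6, 0.2]
opening: 0.003
tank x,y,z 0.2136377343619671 20.10959038308099 290.930564336742 F [ 0.3 -0.6  0.4] [-3.13917261e+00  1.94062955e-03  1.42163871e+00]
0.9 -0.037 0 0.024
0.8 -0.039 0 0.032
```

View pics/s19.png

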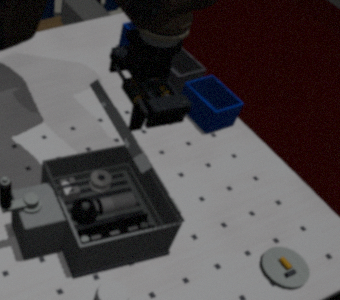

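```bash
python3 -m pendant '[-0.042,0,0.028,0,1,-0.039,0,0.032,0,1,-0.035,0,0.036,0,1,-0.031,0,0.039,0,1,-0.027,0,0.042,0,1,-0.023,0,0.044,0,1]'; python3 - <<'E'
from h import *
im=env.read_camera('scene'); cv2.imwrite('pics/s20.png',im[0:300,300:640,::-1])
E
python3 lid.py .3 .2 .1 0 -.01
```

```text
t: 51.7
eef_pos: [558.0, 116.9, 203.5]
tcp_rot: [-3.141, 0.0, 1.422]
ft_force: [0.7, 2.0, 1.5]
opening: 0.005
tank x,y,z -0.4927873291249476 -57.713879366876824 201.2339764996446 F [-0.5 -0.5 -1.8] [-3.13773487e+00  1.71425846e-03  1.42217726e+00]
0.3 -0.016 0 0.038
0.2 -0.014 0 0.048
0.1 -0.009 0 0.049
0.0 -0.004 0 0.05
-0.01 -0.0 0 0.005
```

View pics/s20.png

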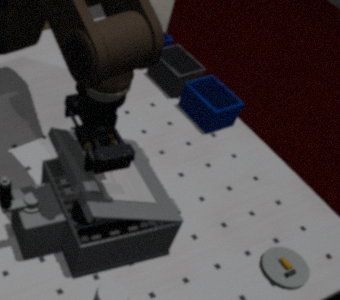

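```bash
python3 -m pendant '[-0.016,0,0.042,0,1,-0.014,0,0.047,0,1,-0.009,0,0.048,0,1,-0.004,0,0.044,0,1,0,0,0,0,1]'; python3 lid.py  0
```

```text
t: 52.38
eef_pos: [555.1, 100.4, 131.1]
tcp_rot: [-3.139, 0.001, 1.422]
ft_force: [-1.1, 0.1, 0.5]
opening: 0.009
tank x,y,z -0.09038417121719533 -73.46220766331008 131.07209191864422 F [-1.1  0.1  0.5] [-3.13873404e+00  1.05715065e-03  1.42237042e+00]
0.0 -0.004 0 0.01
```

```bash
python3 -m pendant '[0,0,0.006,0,1,0,0,0.005,0,1,0,0,0,0,1,0,0,0,0,1]'
```

```text
t: 52.88
eef_pos: [556.0, 101.0, 128.1]
tcp_rot: [3.141, -0.0, 1.423]
ft_force: [-0.2, -0.2, 0.9]
opening: 0.005
```

```bash
python3 -m pendant '[0,0,0.004,0,1,0,0,0,0,1,0,0,0,0,1]';python3 -m pendant '[0,0,0.003,0,1,0,0,0,0,1,0,0,0,0,1]'
```

```text
t: 53.25
eef_pos: [556.0, 100.9, 127.2]
tcp_rot: [3.141, -0.0, 1.423]
ft_force: [-3.6, -0.1, 11.3]
opening: 0.007
t: 53.62
eef_pos: [556.0, 100.9, 127.1]
tcp_rot: [3.14, -0.0, 1.423]
ft_force: [-7.0, -0.9, 23.7]
opening: 0.001
```

The tip stops at 127.1 mm and the force is climbing, so the lid is on the rim. Backing off and checking.

```bash
python3 -m pendant '[0,0,-0.05,0,1,0,0,-0.1,0,1,0,0,-0.12,0,1,0,0,-0.12,0,1,0,0,-0.1,0,1,-0.1,0,0,0,1,-0.1,0.05,0,0,1,0,0.1,0,0,1,0,0,0,0,1]'; python3 - <<'E'
from h import *
for c in ('scene','top'):
    im=env.read_camera(c); cv2.imwrite(f'pics/{c}21.png',im[:,:,::-1])
    for n in ('lid_edge','sleeve_mid','spray_can','mug','wrench'): print(n,[(np.round(d['xyz'],1),round(d['confidence'],2)) for d in env.landmark_of(n,c)[:1]])
E
```

```text
t: 54.75
eef_pos: [604.8, 12.0, 320.1]
tcp_rot: [-3.141, 0.0, 1.421]
ft_force: [-0.6, -0.2, -0.7]
opening: 0.005
lid_edge [(array([545.7,  64.1, 127.8]), 0.75)]
sleeve_mid [(array([528.2, -60.9, 175.7]), 0.64)]
spray_can [(array([8.082e+02, 3.050e+01, 7.000e-01]), 0.98)]
mug [(array([ 773.9, -161.1,   -4. ]), 0.71)]
wrench [(array([ 706.6, -367.8,    1.4]), 0.56)]
lid_edge []
sleeve_mid [(array([530.6, -59.9, 180.6]), 0.48)]
spray_can [(array([530.3, -57.2, 142.7]), 0.26)]
mug [(array([ 772.8, -166.4,   -1.7]), 0.62)]
wrench [(array([ 708.5, -365.8,    2.9]), 0.81)]
```

View pics/scene21.png

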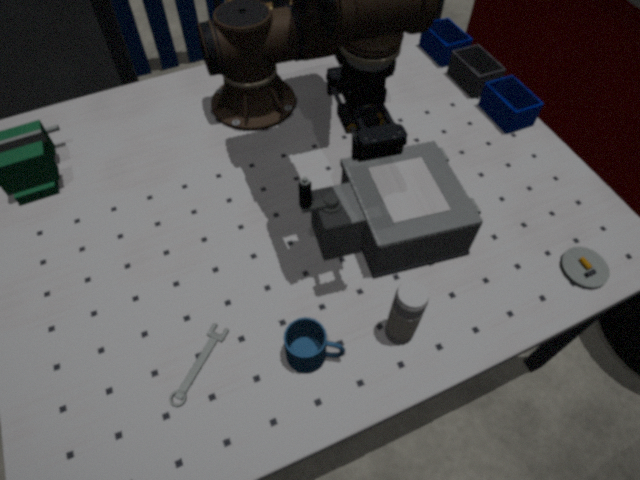

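View pics/top21.png

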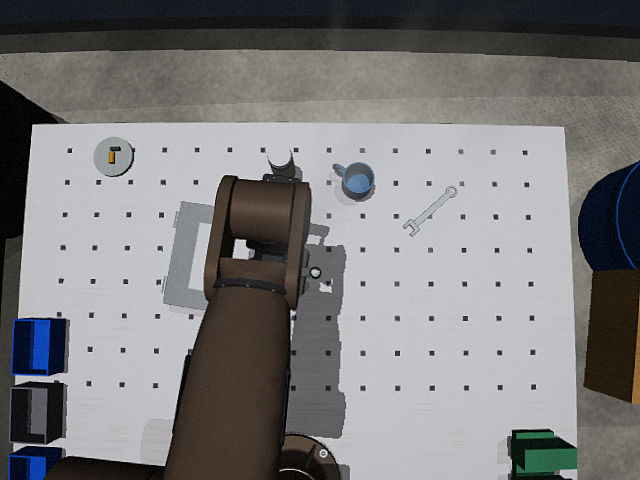

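```bash
python3 -c "
from cell import env
print(env.job_done())"
```

```text
the job is handed in; nothing more can be done
None
```

The four regulator parts on the bench (drum, block, motor and rail; no carrier was there) are in the basket. The basket is wound fully down and the lid is shut. I handed the job in at about 55 s. The rail had been knocked a few centimetres aside mid-run, so I measured its position again before gripping it.

- **Crank:** I held the sleeve for the whole wind, with the jaw opening staying at about 25.5 mm. The wind ended at the stop with 28 N of push-back. The sleeve now sits at the stop, about (529, -60) mm.
- **Basket:** after the wind the parts read 40 to 46 mm above the bench, against 45 mm expected for the lowered floor. The pictures showed all of them flat and below the rim. They are hidden now that the lid is shut, so I couldn't check them again after that.
- **Lid:** the fingertips stopped at 127.1 mm with the force rising to 24 N, which is the height of the shut lid's top. The last picture shows the lid flat on the rim, and the lid edge reads 127.8 mm high.
- **Bystanders:** the mug, spray can and wrench read where they started, within a few mm. The arm stands clear of everything.

**Checks that disagreed:** the scene camera put the shut lid edge about 9 mm from where I expected it in y. In the last picture the top camera missed the lid edge, and it gave a low-confidence false reading for the spray can.

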